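# Fit a spring-loaded index plunger and lock it with its sliding keeper

### The job

Assemble the index-plunger housing: stand the plunger, nose up, in the housing's bore so that it rests on the spring, then fetch the keeper that lies tight against the grey box, press it down on the plunger between the cheeks until it lies flat on its seat, and slide it under the lips up to the end stop so that the plunger's nose snaps into the keeper's hole and the plunger is trapped. Let go of everything, and leave the plain dowel and the black stop block where they are.

Things in the scene. Friction and masses are not known exactly. Their poses are not given: they have to be found in the camera images.
- housing: Index-plunger housing, fixed. Flange 136x104x8 mm, on it a bored block 100 (x) x 78 mm whose flat top, the keeper's seat, is 56 mm above the bench. Cheeks along x at y = -27 and +27 mm stand 36 mm above the seat: no room for fingers between them and the ends of the keeper's tab. Origin: on the bench under the bore; x: the way the keeper slides home, roughly away from the robot; z up.
- bore_mouth (a point): Centre of the bore's mouth on the seat, 56 mm above the bench, axes as the housing's. The bore is vertical, 21.6 mm across, blind, with a sharp unchamfered edge.
- spring_seat (a joint): How far the spring in the bore is pressed down, m: 0 free, 0.0165 bottomed. Free, its top is 30 mm below the seat, so a plunger standing on it shows 12 mm of shank and its 4 mm nose above the seat. It pushes back with 3.5 N at first, 7.5 N with the nose pressed level with the seat (0.016). With the keeper home about 0.010 remains.
- plunger: Loose plain steel plunger standing upright on the bench: shank 20 mm across and 42 mm long, on top a nose 8 mm across and 4 mm high (46 mm in all). Origin: centre of the flat foot; z axis up through the nose. About 0.1 kg.
- nose_tip (a point): Top of the plunger's nose, 46 mm above its foot.
- dowel: Plain steel dowel, 20 mm across, 37 mm tall, without a nose, standing upright near the plunger; not used in this job. Origin: centre of its foot.
- keeper: Loose steel keeper plate, 5 mm thick, flat on the bench, with an upright grip tab. Origin: on the underside below the tab's centre; z up. Plate from x = -42 to +14 mm, 36 mm wide; four ears out to y = -25 and +25 mm at x = 4 to 14 and -42 to -32 mm. When assembled its x axis points along the housing's x axis. At the start its +x end lies 2 to 3 mm from the grey box. About 0.11 kg.
- keeper_hole (a point): Centre of the keeper's round hole (14 mm across) on its underside, 20 mm behind the tab (keeper x = -20 mm).
- relay_box: Grey boxed unit, 108 (x) x 136 (y) x 48 mm high, fixed on the bench; its long face towards the robot is the one the keeper lies against. Origin: centre of its underside.
- stop_block: Black stop block with a thumb screw, 40x85 mm and 49 mm high, lying beyond the housing; loose bystander. Origin: centre of its underside.
- lips (a point): Middle of the four steel lips that reach inwards from the cheeks to y = -20 and +20 mm (housing axes): two near lips at x = -25 to -9 mm from the bore, two far lips at x = 21 to 36 mm. This point is at the height of their undersides, 7.5 mm above the seat; their tops are 12 mm above it.
- drop_in (a point): Point on the seat, 2 mm beyond the bore (housing x), over which the keeper's origin must be when it is lowered: there its ears pass down between the lips (5 mm spare along x, 2 mm to each side) and the plate presses the nose down. From there it slides 18 mm along +x to be home.
- end_stop (a point): Foot of the end stop's face on the seat, 34.7 mm beyond the bore along the housing's x; the stop is 9 mm high. The keeper's +x end meets it when home.
- tab_top (a point): Top centre of the keeper's grip tab, 34 mm above the plate's underside; the tab is 10 mm thick (x) and 34 mm wide (y). Beside the taller grey box no finger fits behind it, so there it can be taken only by its two ends; between the housing's cheeks only across its thickness. Hence set it down in the open and take it again.
Things that resemble listed ones, but are neither listed nor needed, are in the scene too. What is shaped like the keeper but blue is not meant.

How it is judged (in metres and radians):
On the way, in this order (a step that is already met when the one before it is completed fails the run):
1. The plunger stands upright in the bore, nose up, on the spring (horizontal distance between plunger and bore_mouth below 0.003 m and z of plunger in the frame of bore_mouth below -0.026 m and angle between plunger's own z axis and vertical below 0.12 rad), for 0.2 s.
2. The keeper, not yet under the lips, lies on its seat between the cheeks with the plunger pressed down beneath it (value of joint spring_seat above 0.0115 m and x of keeper in the frame of bore_mouth between -0.008 and 0.013 m and z of keeper in the frame of bore_mouth below 0.0045 m and angle between the x axis of keeper and the x axis of housing, either way round below 0.15 rad).
At the end, for the whole second after the job is handed in: Plunger upright in the bore (3 mm, 0.12 rad), spring at least 6 mm down; keeper flat on its seat, square, 16 to 23.5 mm along x from the bore (home 20), 5 mm sideways; nose at least 1.5 mm into the keeper's hole, within 5 mm of its centre; all at rest and released (x of keeper in the frame of bore_mouth between 0.016 and 0.0235 m and y of keeper in the frame of bore_mouth between -0.005 and 0.005 m and z of keeper in the frame of bore_mouth between -0.002 and 0.0055 m and angle between the x axis of keeper and the x axis of housing, either way round below 0.12 rad and angle between keeper's own z axis and vertical below 0.1 rad and value of joint spring_seat above 0.006 m and horizontal distance between plunger and bore_mouth below 0.003 m and angle between plunger's own z axis and vertical below 0.12 rad and z of nose_tip in the frame of keeper above 0.0015 m and horizontal distance between nose_tip and keeper_hole below 0.005 m and linear speed of each of keeper, plunger below 0.01 m/s); the robot touches nothing.
It fails at once if The plain dowel is shifted by more than 25 mm or knocked over (distance of dowel from where it was at the start of the episode above 0.025 m or angle between dowel's own z axis and vertical above 0.5 rad).
It fails at once if The black stop block is shifted by more than 25 mm (distance of stop_block from where it was at the start of the episode above 0.025 m).
It also fails if it takes over 67 s, if anything falls off the work surface, if the arm or the gripper's body presses on something with over 40 N, if the wrist force passes 120 N, or if a joint passes its speed limit or range.

### The arm

A 7-joint arm with a two-finger parallel gripper is mounted at the origin on a cart in front of the work surface, level with it; the furniture and walls round the work are solid. World frame = base frame: x ahead of the robot, y to its left, z up, the work surface at z = 0. Lengths are in m, angles in degrees, forces in N, time in s.
With the tool pointing down it reaches from about 0.425 to 0.875 m from the base axis. Payload 4.7 kg.
Tool frame: the origin (TCP) lies at the very end of the fingers, on their centre line; the grasp point (between the pads) lies 19 mm behind it; z points along the fingers, y is the direction in which the jaws open and shut (so a half turn about z gives the same grasp; the last joint's range is limited). The gripper opens to 87 mm and grips with 3 to 60 N. Pads are 19 mm wide; open, the fingers measure 117 mm over their backs; the gripper's body (75 mm by 190 mm) begins 51 mm behind the grasp point.
Start: joints at [-74.307, 18.392, -4.016, 83.108, 1.295, 78.541, -3.26], TCP at [0.167, 0.628, 0.223] pointing down, gripper open.
Joint ranges: [-163.93, 163.93], [-17.29, 119.83], [-79.2, 71.16], [3.27, 140.29], [-89.18, 269.18], [5.43, 117.66], [-154.24, 154.24]. Speed limits (degrees/s): [147.25, 147.25, 180, 180, 180, 180, 180].

### API

Orientations are given as [roll, pitch, yaw] about the fixed x, y, z axes, in that order (R = Rz(yaw) Ry(pitch) Rx(roll)).
In Python, from cell import monitor, read_camera, camera_info, env, look_for gives the robot as it stands.
- The arm moves only by the tool servo_tool, never from a script. Its argument "commands" is one flat list of numbers, 6 for each row, row after row: the shift along the tool's x, y, z in mm, then the turn, a rotation vector about the tool's x, y, z in degrees. A call has 1 to 10 rows; each row shifts and turns the commanded pose from where the row before left it, along the tool's axes as they then stand; what a row does not reach is not made up. A row lasts 1/10 s, in which the tool goes at most 50 mm and 8.59 degrees, less where a joint would pass 70% of its speed; a pose out of reach is approached as far as the arm can. A call is refused whole if a number of a shift passes 50 or a number of a turn 8.59, either way. A call with a gripper value outside its range is refused whole. "jaw" is the finger opening in mm, from 0 to 87, set as the call begins (left out, the last holds). The fingers move at their own pace and stop on an object; "newtons" is the grip in N (left out, the last holds). Time passes only in rows, so rows that do not move let the fingers close. It gives the time, the measured TCP pose, the force and the opening at its end, in the units of the state.
- monitor.get_obs(): the state, without advancing time (a new reading comes with each control period).
- read_camera(name): name is "scene" or "side" or "wrist"; returns (picture, depth): 384x512x3 uint8, red, green, blue; 384x512 float32, m along the optical axis (not along the pixel's ray), 0 where there is no reading.
- camera_info(name): a dict with "camera_matrix" (3x3 intrinsics, pixels), "R" (3x3) and "t" (3): a world point X has camera coordinates R X + t; the wrist camera has in their place "T_tool_cam" (4x4, takes a point from camera to tool coordinates, whose origin is the TCP and whose axes are the flange's). Camera axes: x right, y down, z forward; pixel columns grow to the right and rows downward; lengths in m; the calibration is good to about 2 mm. A picture is of the moment at which its call begins: read the wrist's pose just before it. camera_info takes no time and is no camera call.
- env.sign_off(): hands the job in, once; it reports no verdict.
Trained networks look in the newest picture that a camera, given by its name, has taken for a name from the list of things; names that differ only in an ending like _2 or _b are one class to them, and where a whole thing is asked for, a point or a joint stands for the part that bears it (a point fixed in the world has none). Each returns a list of dicts, best first, with "conf" (0 to 1); they miss things now and then, are a little off and sometimes report something else, mostly with a low value. They report only what shows in the picture. A call takes as long as a camera call. They do not tell look-alikes from the thing itself.
- look_for(camera, label): "box" ([left, top, width, height] in pixels, round what is visible of it).
The state is a dict: "time_s": time; "qpos": joint angles; "joint_velocities": joint speeds; "effort": joint torques, N m; "tool_pos": TCP position; "tool_rot": TCP orientation; "force": force on the tool from outside, world axes, zero at the start; "wrist_torque": the same for the moment, N m; "grip_width": finger opening in m.
Only numpy, scipy, OpenCV 4.12 (cv2) and the standard library are available. Lean on these libraries where they do the work, as an engineer would, in place of code of your own. Each camera call takes 0.05 s, during which the arm holds its last target.

## Working session

There is one attempt and no reset: what is moved stays moved. The work goes in short steps, Python scripts to look and compute and a tool call to move; the robot and the scene stay as the last step left them, time stands still between calls to the robot, and variables do not carry over. Pictures are saved under pics/ and viewed, and the job is handed in when it is done.

Besides the shell and the picture viewer there is one more tool, called after "Emit:" as name(argument=value, ...) on one line, values as JSON. servo_tool: Moves the arm, as the interface text tells. Its arguments: {"type":"object","properties":{"commands":{"type":"array","items":{"type":"number"}},"jaw":{"type":"number"},"newtons":{"type":"number"}},"required":["commands"]}

```bash
ls; mkdir -p pics
cat > h.py <<'E'
import numpy as np,cv2
from cell import monitor,read_camera,camera_info,env,look_for
from scipy.spatial.transform import Rotation as Ro
def st():
    o=monitor.get_obs(); return o
def pose(o=None):
    o=o or st(); T=np.eye(4); T[:3,:3]=Ro.from_euler('xyz',o['tool_rot'],degrees=True).as_matrix(); T[:3,3]=o['tool_pos']; return T
def snap(name,fn=None):
    P=pose(); im,d=read_camera(name)
    if fn: cv2.imwrite('pics/'+fn+'.png',im[...,::-1])
    ci=camera_info(name); K=np.array(ci['camera_matrix'])
    if name=='wrist': C=P@np.array(ci['T_tool_cam'])
    else:
        C=np.eye(4); R=np.array(ci['R']); C[:3,:3]=R.T; C[:3,3]=-R.T@np.array(ci['t'])
    np.savez('last_%s.npz'%name,im=im,d=d,K=K,C=C)
    return im,d,K,C
def load(name):
    z=np.load('last_%s.npz'%name); return z['im'],z['d'],z['K'],z['C']
def cloud(d,K,C):
    v,u=np.mgrid[:d.shape[0],:d.shape[1]]
    p=np.stack([(u-K[0,2])/K[0,0]*d,(v-K[1,2])/K[1,1]*d,d],-1)
    w=p@C[:3,:3].T+C[:3,3]; w[d<=0]=np.nan; return w
def onplane(u,v,z,K,C):
    r=C[:3,:3]@np.array([(u-K[0,2])/K[0,0],(v-K[1,2])/K[1,1],1]); s=(z-C[2,3])/r[2]; return C[:3,3]+s*r
def proj(X,K,C):
    p=C[:3,:3].T@(np.asarray(X)-C[:3,3]); return K[0,0]*p[0]/p[2]+K[0,2],K[1,1]*p[1]/p[2]+K[1,2]
E
python3 - <<'E'
from h import *
print(st())
for n in ['scene','side','wrist']:
    im,d,K,C=snap(n,n+'0'); print(n,K.round(1).tolist(),C.round(3).tolist())
    for l in ['housing','plunger','dowel','keeper','relay_box','stop_block']:
        print(l,[(np.round(x['box'],0).tolist(),round(x['conf'],2)) for x in look_for(n,l)])
print(st()['time_s'])
E
```

```text
pics
{'time_s': 0.0, 'qpos': array([-74.30542328,  18.43917855,  -4.01471822,  83.17537166,
         1.29700283,  78.53948951,  -3.25885232]), 'joint_velocities': array([ 0.07831243,  0.00305813, -0.02785718, -0.02150853,  0.04446717,
        0.09782377,  0.01828964]), 'effort': array([ 2.62174963e-04, -4.91278625e+01, -4.03711153e-01, -3.12537718e+01,
       -6.39635813e-02,  4.33050294e-02,  1.68284414e-04]), 'tool_pos': array([0.16691931, 0.62763382, 0.22145594]), 'tool_rot': array([-1.79891310e+02,  7.92638877e-03,  1.65115967e+02]), 'force': array([ 0.41351618, -0.81418179,  0.43105698]), 'wrist_torque': array([ 0.03575909, -0.00324545, -0.00401965]), 'grip_width': 0.08725647520461877}
scene [[418.2, 0.0, 253.7], [0.0, 418.2, 188.2], [0.0, 0.0, 1.0]] [[-0.64, -0.598, 0.482, -0.042], [-0.768, 0.499, -0.401, 0.693], [-0.0, -0.627, -0.779, 1.013], [0.0, 0.0, 0.0, 1.0]]
housing [([310.0, 129.0, 43.0, 37.0], 0.91), ([280.0, 121.0, 22.0, 24.0], 0.26)]
plunger [([215.0, 210.0, 11.0, 11.0], 0.27)]
dowel []
keeper [([309.0, 130.0, 44.0, 36.0], 0.74), ([213.0, 206.0, 13.0, 12.0], 0.57)]
r
[... 204 characters left out ...]
0.013, 0.027, 0.534], [-0.029, 0.56, -0.828, 1.048], [-0.004, -0.829, -0.56, 0.627], [0.0, 0.0, 0.0, 1.0]]
housing [([245.0, 123.0, 50.0, 42.0], 0.87)]
plunger [([298.0, 192.0, 9.0, 21.0], 0.61)]
dowel [([288.0, 178.0, 9.0, 16.0], 0.41)]
keeper [([242.0, 226.0, 24.0, 20.0], 0.93), ([288.0, 253.0, 31.0, 22.0], 0.74), ([296.0, 295.0, 32.0, 35.0], 0.67)]
relay_box [([191.0, 210.0, 53.0, 51.0], 0.92)]
stop_block [([213.0, 137.0, 9.0, 27.0], 0.77)]
wrist [[334.4, 0.0, 255.9], [0.0, 334.4, 191.2], [0.0, 0.0, 1.0]] [[0.257, 0.933, 0.251, 0.101], [0.966, -0.248, -0.067, 0.647], [0.0, 0.259, -0.966, 0.385], [0.0, 0.0, 0.0, 1.0]]
housing []
plunger []
dowel []
keeper []
relay_box []
stop_block []
1.05
```

View images.

Run:
```python
import cv2
a=cv2.imread('pics/side0.png')[100:350,170:370]; cv2.imwrite('pics/side0c.png',cv2.resize(a,None,fx=3,fy=3)[:,:600] if 0 else cv2.resize(a,(480,600),interpolation=cv2.INTER_CUBIC))
a=cv2.imread('pics/scene0.png')[80:280,140:390]; cv2.imwrite('pics/scene0c.png',cv2.resize(a,(750,600),interpolation=cv2.INTER_CUBIC))
```

```text
(no output)
```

View pics/side0c.png

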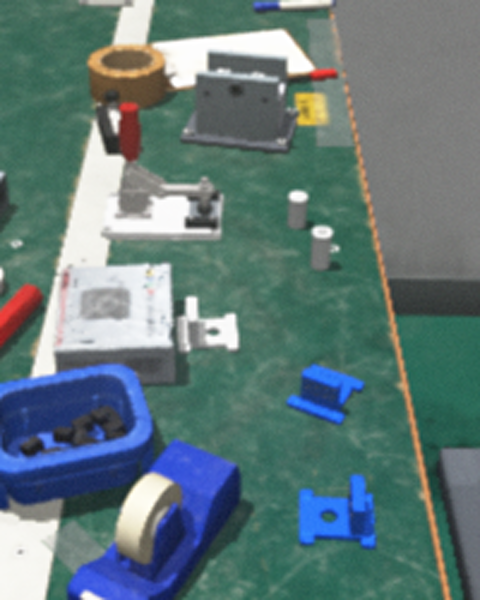

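View pics/scene0c.png

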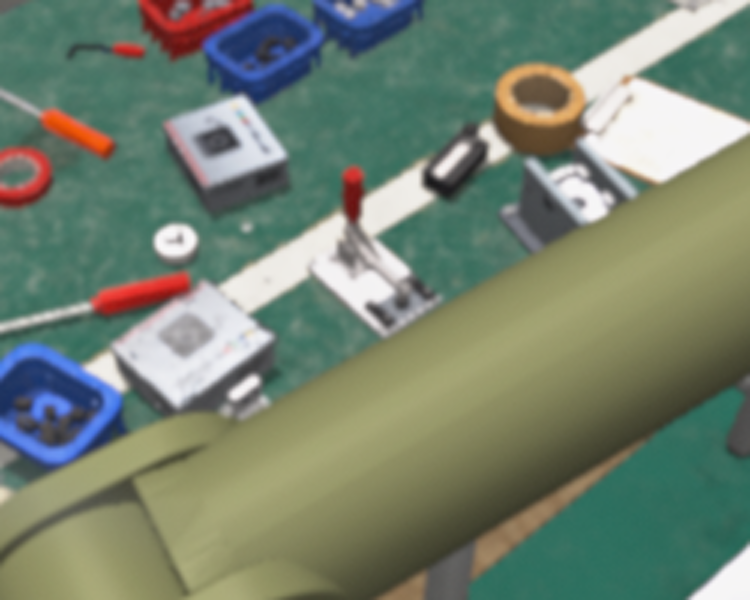

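View pics/side0.png

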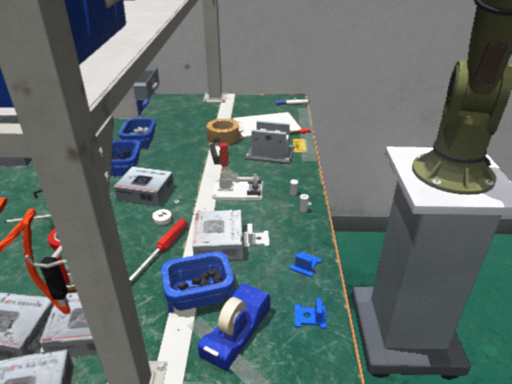

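Run:
```python
from h import *
im,d,K,C=load('side'); w=cloud(d,K,C)
for n,(l,t,W,H) in dict(housing=[245,123,50,42],plA=[298,192,12,21],plB=[288,178,11,17],keeper=[242,226,28,20],relay=[191,210,53,51],blueA=[288,253,31,22],stop=[208,137,20,27],clamp=[214,160,50,40]).items():
    p=w[t:t+H,l:l+W].reshape(-1,3); p=p[(p[:,2]>0.012)]
    print(n,len(p),np.nanpercentile(p,5,axis=0).round(3),np.nanmedian(p,0).round(3),np.nanpercentile(p,95,axis=0).round(3),np.nanmax(p,0).round(3))
```

```text
housing 1249 [ 0.468 -0.133  0.017] [ 0.518 -0.067  0.065] [ 0.57  -0.055  0.091] [ 0.589 -0.045  0.094]
plA 110 [0.429 0.187 0.014] [0.438 0.198 0.032] [0.447 0.203 0.043] [0.447 0.205 0.048]
plB 82 [0.45  0.112 0.014] [0.458 0.122 0.028] [0.467 0.127 0.037] [0.468 0.129 0.039]
keeper 76 [0.561 0.303 0.014] [0.565 0.324 0.032] [0.573 0.331 0.035] [0.583 0.345 0.038]
relay 2377 [0.589 0.269 0.026] [0.635 0.35  0.045] [0.683 0.426 0.054] [0.694 0.437 0.057]
blueA 171 [0.438 0.394 0.014] [0.452 0.403 0.027] [0.466 0.411 0.034] [0.468 0.413 0.035]
stop 406 [ 0.631 -0.157  0.015] [ 0.671 -0.037  0.033] [0.699 0.122 0.14 ] [0.72  0.125 0.145]
clamp 718 [0.549 0.091 0.013] [0.62  0.118 0.037] [0.652 0.143 0.089] [0.684 0.153 0.103]
```

```bash
cat >> h.py <<'E'
def plan(pts,start=None,vmax=48,wmax=8.4,lead=None):
    """pts: list of (x,y,z,yaw[,n]) tool-down targets; prints rows (tool axes mm,deg)"""
    T=start if start is not None else pose(); rows=[]
    for q in pts:
        G=np.eye(4); G[:3,:3]=Ro.from_euler('xyz',[180,0,q[3]],degrees=True).as_matrix(); G[:3,3]=q[:3]
        rv=(Ro.from_matrix(T[:3,:3].T@G[:3,:3])).as_rotvec(degrees=True); dp=G[:3,3]-T[:3,3]
        n=max(int(np.ceil(max(np.linalg.norm(dp)*1000/vmax,np.linalg.norm(rv)/wmax))),1)
        if len(q)>4: n=max(n,q[4])
        for i in range(n):
            loc=T[:3,:3].T@(G[:3,3]-T[:3,3])/(n-i)*1000
            r=rv/n; row=np.round(np.r_[loc,r],1); row[np.abs(row)<0.06]=0
            rows.append(row); D=np.eye(4); D[:3,:3]=Ro.from_rotvec(row[3:],degrees=True).as_matrix(); D[:3,3]=row[:3]/1000
            T=T@D
    for i in range(0,len(rows),10):
        print('['+', '.join(f'{x:g}' for r in rows[i:i+10] for x in r)+']')
    return T
E
python3 - <<'E'
from h import *
plan([(0.44,0.16,0.26,90)])
E
```

```text
[-32, -31.9, -3.1, 0, 0, 6.3, -35.3, -28.2, -3.1, 0, 0, 6.3, -38.2, -24.1, -3.1, 0, 0, 6.3, -40.6, -19.8, -3.1, 0, 0, 6.3, -42.5, -15.2, -3.1, 0, 0, 6.3, -43.9, -10.4, -3.1, 0, 0, 6.3, -44.8, -5.6, -3.1, 0, 0, 6.3, -45.2, -0.6, -3.1, 0, 0, 6.3, -45, 4.4, -3.2, 0, 0, 6.3, -44.2, 9.3, -3.1, 0, 0, 6.3]
[-42.9, 14, -3.2, 0, 0, 6.3, -41.1, 18.7, -3.1, 0, 0, 6.3]
```

Emit:
servo_tool(commands=[-32,-31.9,-3.1,0,0,6.3,-35.3,-28.2,-3.1,0,0,6.3,-38.2,-24.1,-3.1,0,0,6.3,-40.6,-19.8,-3.1,0,0,6.3,-42.5,-15.2,-3.1,0,0,6.3,-43.9,-10.4,-3.1,0,0,6.3,-44.8,-5.6,-3.1,0,0,6.3,-45.2,-0.6,-3.1,0,0,6.3,-45,4.4,-3.2,0,0,6.3,-44.2,9.3,-3.1,0,0,6.3], jaw=60, newtons=40)

```text
time_s: 2.05
tool_pos: [0.3952, 0.2363, 0.2542]
tool_rot: [179.9, -0.0, 101.9]
force: [-0.2, 0.9, -0.2]
grip_width: 0.0599
```

Emit:
servo_tool(commands=[-42.9,14,-3.2,0,0,6.3,-41.1,18.7,-3.1,0,0,6.3,0,0,0,0,0,0,0,0,0,0,0,0])

```text
time_s: 2.45
tool_pos: [0.4404, 0.1592, 0.2603]
tool_rot: [180.0, -0.1, 89.4]
force: [0.1, 0.1, -1.0]
grip_width: 0.0599
```

Run:
```python
from h import *
o=st(); print(o['time_s'],o['tool_pos'],o['tool_rot'],o['qpos'].round(1),o['joint_velocities'].round(2))
for n in ['wrist','scene']:
    im,d,K,C=snap(n,n+'1')
    for l in ['housing','plunger','dowel','keeper']:
        print(n,l,[(np.round(x['box'],0).tolist(),round(x['conf'],2)) for x in look_for(n,l)])
cv2.imwrite('pics/wrist1b.png',cv2.resize(load('wrist')[0][...,::-1],(800,600)))
a=load('scene')[0][80:280,140:390,::-1]; cv2.imwrite('pics/scene1c.png',cv2.resize(a,(750,600),interpolation=cv2.INTER_CUBIC))
```

```text
2.45 [0.44036919 0.15921995 0.26028599] [ 1.79983212e+02 -6.49994145e-02  8.93848588e+01] [-47.   -6.   22.3 105.2   2.3  80.4 -25.8] [-1.63  0.27 -2.63  0.56 -0.7  -0.03  0.08]
wrist housing [([267.0, 297.0, 64.0, 18.0], 0.75)]
wrist plunger [([243.0, 126.0, 17.0, 20.0], 0.6), ([261.0, 186.0, 17.0, 21.0], 0.42)]
wrist dowel []
wrist keeper [([326.0, 5.0, 48.0, 53.0], 0.9)]
scene housing [([319.0, 132.0, 35.0, 46.0], 0.65)]
scene plunger [([279.0, 211.0, 6.0, 13.0], 0.43)]
scene dowel []
scene keeper [([170.0, 278.0, 25.0, 21.0], 0.89), ([211.0, 205.0, 28.0, 23.0], 0.65), ([214.0, 248.0, 22.0, 14.0], 0.56)]
```

View pics/wrist1b.png

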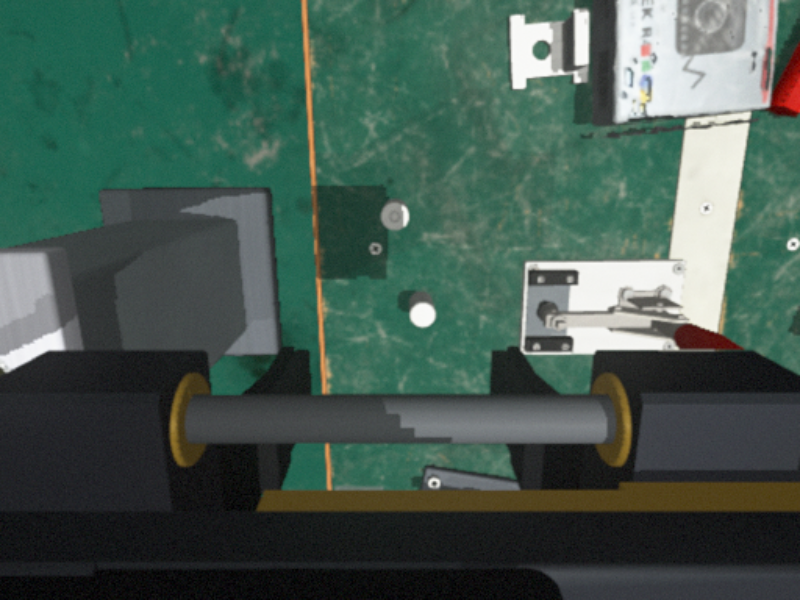

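View pics/scene1c.png

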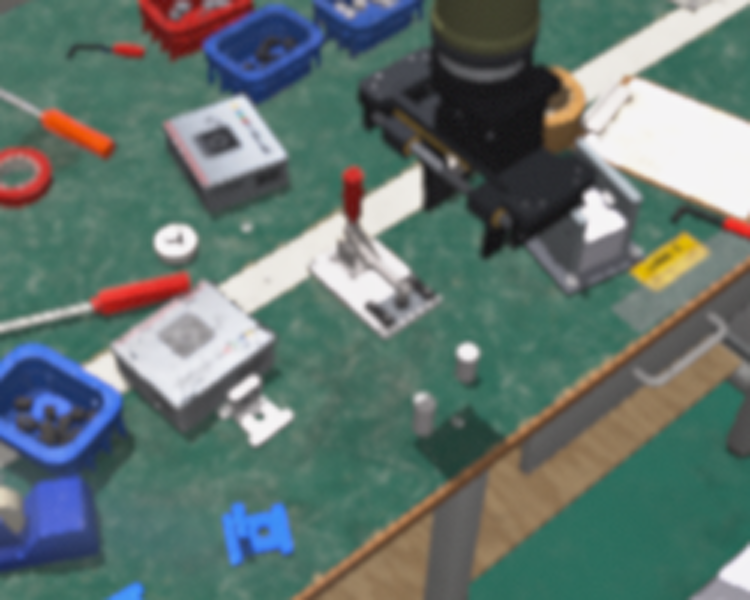

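Run:
```python
from h import *
im,d,K,C=load('wrist'); w=cloud(d,K,C)
def reg(n,u0,u1,v0,v1,z0,z1):
    p=w[v0:v1,u0:u1].reshape(-1,3); p=p[(p[:,2]>z0)&(p[:,2]<z1)]
    print(n,len(p),np.nanmin(p,0).round(4),np.nanmax(p,0).round(4),p.mean(0).round(4), ((p.min(0)+p.max(0))/2).round(4))
reg('pl shank',236,270,118,155,.037,.0435); reg('pl nose',236,270,118,155,.0436,.06); reg('dowel',255,285,180,215,.033,.05)
c=im[100:220,200:320,::-1]; cv2.imwrite('pics/c1.png',cv2.resize(c,(600,600),interpolation=cv2.INTER_CUBIC))
g=cv2.cvtColor(im,cv2.COLOR_RGB2GRAY)
reg('tab',340,400,0,70,.025,.045); reg('plate',315,380,0,70,.003,.009)
reg('bench',100,300,0,100,-.02,.02)
```

```text
pl shank 166 [0.4292 0.1809 0.0383] [0.4474 0.2002 0.0435] [0.4386 0.1911 0.0425] [0.4383 0.1905 0.0409]
pl nose 75 [0.4293 0.1813 0.0436] [0.4451 0.2002 0.0484] [0.4374 0.1908 0.0453] [0.4372 0.1907 0.046 ]
dowel 217 [0.4492 0.1045 0.0337] [0.4674 0.1246 0.0397] [0.4583 0.1153 0.0376] [0.4583 0.1145 0.0367]
tab 974 [0.5604 0.2631 0.0251] [0.5959 0.3339 0.045 ] [0.5776 0.3027 0.035 ] [0.5781 0.2985 0.035 ]
plate 1366 [0.5132 0.2666 0.003 ] [0.5889 0.3405 0.0089] [0.5475 0.3057 0.0058] [0.5511 0.3035 0.006 ]
bench 10446 [ 0.3714  0.2335 -0.0035] [0.4958 0.3436 0.0041] [0.4334 0.29   0.0008] [4.336e-01 2.885e-01 3.000e-04]
```

View pics/c1.png

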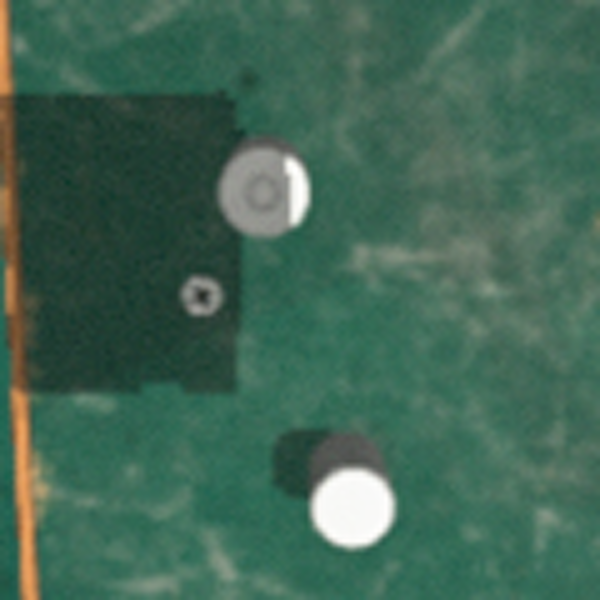

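Run:
```python
from h import *
im,d,K,C=load('wrist'); print(onplane(252.8,138.4,.046,K,C), onplane(270.5,201.5,.037,K,C))
plan([(0.438,0.1905,0.12,90),(0.438,0.1905,0.025,90)])
```

```text
[0.43924321 0.19112086 0.046     ] [0.45949881 0.11442678 0.037     ]
[10, -0.7, 46.6, 0, 0, -0.1, 10.1, -0.7, 46.7, 0, 0, -0.1, 10, -0.6, 46.6, 0, 0, -0.1, 0, 0, 47.5, 0, 0, -0.1, 0, 0, 47.5, 0, 0, -0.1]
```

Emit:
servo_tool(commands=[10.5,-0.5,46.6,0,0,0,10.5,-0.5,46.7,0,0,0,10.5,-0.5,46.6,0,0,0,0,0,47.5,0,0,0,0,0,25,0,0,0,0,0,22,0,0,0,0,0,0,0,0,0], jaw=50)

```text
time_s: 3.65
tool_pos: [0.4362, 0.1902, 0.0227]
tool_rot: [-179.7, 0.2, 89.5]
force: [0.3, 0.1, 0.0]
grip_width: 0.0499
```

Emit:
servo_tool(commands=[0,0,0,0,0,0,0,0,0,0,0,0,0,0,0,0,0,0,0,0,0,0,0,0,0,0,0,0,0,0], jaw=10, newtons=40)

```text
time_s: 4.15
tool_pos: [0.4389, 0.1918, 0.0262]
tool_rot: [180.0, -0.1, 89.5]
force: [-0.5, 0.9, 1.8]
grip_width: 0.0192
```

Run:
```python
from h import *
im,d,K,C=load('wrist'); 
import time
for i in range(5): print(st()['tool_pos'],st()['tool_rot'])
S=pose(); S[:3,:3]=Ro.from_euler('xyz',[180,0,89.5],degrees=True).as_matrix(); S[:3,3]=[.4385,.191,.025]
plan([(0.4385,.191,.12,89.5),(0.52,-0.12,0.26,89.5)],S)
```

```text
[0.43894928 0.19181324 0.02621402] [ 1.79964517e+02 -5.17236585e-02  8.95180073e+01]
[0.43894928 0.19181324 0.02621402] [ 1.79964517e+02 -5.17236585e-02  8.95180073e+01]
[0.43894928 0.19181324 0.02621402] [ 1.79964517e+02 -5.17236585e-02  8.95180073e+01]
[0.43894928 0.19181324 0.02621402] [ 1.79964517e+02 -5.17236585e-02  8.95180073e+01]
[0.43894928 0.19181324 0.02621402] [ 1.79964517e+02 -5.17236585e-02  8.95180073e+01]
[0, 0, -47.5, 0, 0, 0, 0, 0, -47.5, 0, 0, 0, -38.8, 10.5, -17.5, 0, 0, 0, -38.8, 10.5, -17.5, 0, 0, 0, -38.8, 10.5, -17.5, 0, 0, 0, -38.8, 10.5, -17.5, 0, 0, 0, -38.8, 10.6, -17.5, 0, 0, 0, -38.8, 10.5, -17.5, 0, 0, 0, -38.7, 10.6, -17.5, 0, 0, 0, -38.8, 10.5, -17.5, 0, 0, 0]
```

Emit:
servo_tool(commands=[0,0,-47.5,0,0,0,0,0,-47.5,0,0,0,-38.8,10.5,-17.5,0,0,0,-38.8,10.5,-17.5,0,0,0,-38.8,10.5,-17.5,0,0,0,-38.8,10.5,-17.5,0,0,0,-38.8,10.5,-17.5,0,0,0,-38.8,10.5,-17.5,0,0,0,-38.8,10.5,-17.5,0,0,0,-38.8,10.5,-17.5,0,0,0])

```text
time_s: 5.15
tool_pos: [0.52, -0.1211, 0.2614]
tool_rot: [180.0, -0.0, 89.5]
force: [0.6, 0.0, -1.9]
grip_width: 0.0188
```

Emit:
servo_tool(commands=[0,0,0,0,0,0,0,0,0,0,0,0,0,0,0,0,0,0,0,0,0,0,0,0])

```text
time_s: 5.55
tool_pos: [0.5197, -0.1179, 0.2598]
tool_rot: [-179.9, -0.0, 89.7]
force: [1.1, 0.3, -2.2]
grip_width: 0.0189
```

Run:
```python
from h import *
o=st(); print(o['time_s'],o['tool_pos'],o['tool_rot'],o['joint_velocities'].round(2))
im,d,K,C=snap('wrist','wrist2')
cv2.imwrite('pics/wrist2b.png',cv2.resize(im[...,::-1],(800,600)))
print(proj(pose()[:3,3],K,C)); print(look_for('wrist','housing'));
```

```text
5.55 [ 0.51971916 -0.11787568  0.25977359] [-1.79920602e+02 -4.34654941e-02  8.96629132e+01] [-0.04  0.09  0.08 -0.32  0.08  0.02  0.07]
(np.float64(252.82941258411995), np.float64(242.62790713063495))
[{'box': [194.8, 93.9, 120.8, 108.3], 'conf': 0.96}]
```

View pics/wrist2b.png

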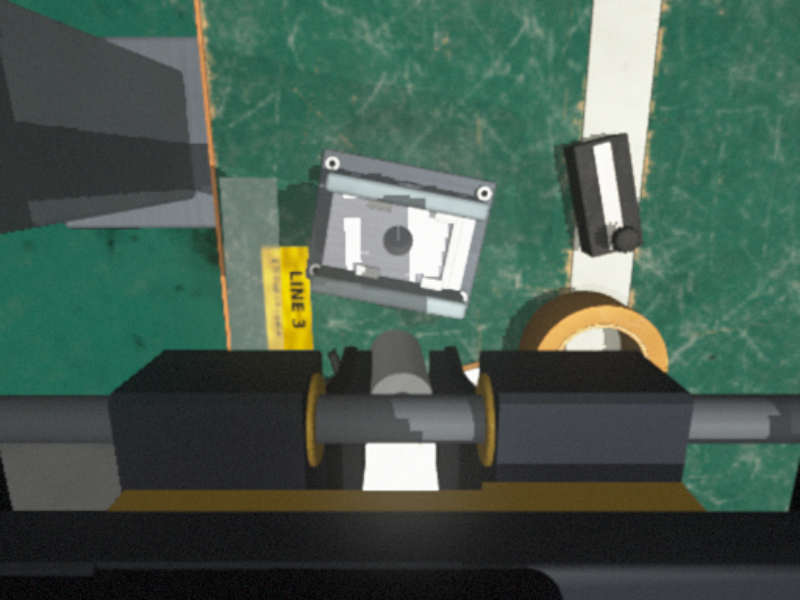

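Run:
```python
from h import *
im,d,K,C=load('wrist'); w=cloud(d,K,C)
c=im[85:215,190:330,::-1]; cv2.imwrite('pics/c2.png',cv2.resize(c,(646,600),interpolation=cv2.INTER_CUBIC))
H=w[85:215,190:330].reshape(-1,3)
ch=H[(H[:,2]>.085)&(H[:,2]<.1)]
cy=np.median(ch[:,1])
for s in (ch[ch[:,1]>ch[:,1].mean()],ch[ch[:,1]<ch[:,1].mean()]):
    r=cv2.minAreaRect((s[:,:2]*1000).astype(np.float32)); print('cheek',len(s),r, s.mean(0), np.percentile(s[:,2],[10,50,90]))
b=np.array([[332,163],[484,193],[315,270],[464,298]])/1.5625
P=[onplane(*q,.010,K,C) for q in b]; P=np.array(P); print(P.round(4),P.mean(0))
for i,j in((0,1),(2,3)):
    print(np.degrees(np.arctan2(*(P[j]-P[i])[[1,0]])),np.linalg.norm(P[j]-P[i]))
print('bore',onplane(398/1.5625,240/1.5625,.056,K,C))
print('seat z',w[150:158,228:240,2].round(4).min(),np.nanmedian(w[150:158,228:240,2]))
# plunger foot: bottom visible
```

```text
cheek 1357 ((525.938232421875, -68.30569458007812), (14.355463981628418, 103.8866958618164), 78.89221954345703) [ 0.52548396 -0.06897496  0.09215248] [0.09064744 0.09238489 0.09351194]
cheek 1244 ((512.29248046875, -135.03831481933594), (14.763908386230469, 103.42214965820312), 78.62397766113281) [ 0.51262323 -0.13303767  0.09187716] [0.08952424 0.0923346  0.09346804]
[[ 0.4699 -0.0491  0.01  ]
 [ 0.5869 -0.0723  0.01  ]
 [ 0.4529 -0.1324  0.01  ]
 [ 0.5736 -0.1564  0.01  ]] [ 0.52081123 -0.10253886  0.01      ]
-11.221729795379092 0.11928747409586558
-11.273342127548444 0.12302026151661669
bore [ 0.52016238 -0.10161078  0.056     ]
seat z 0.0551 0.05677764470539126
```

View pics/c2.png

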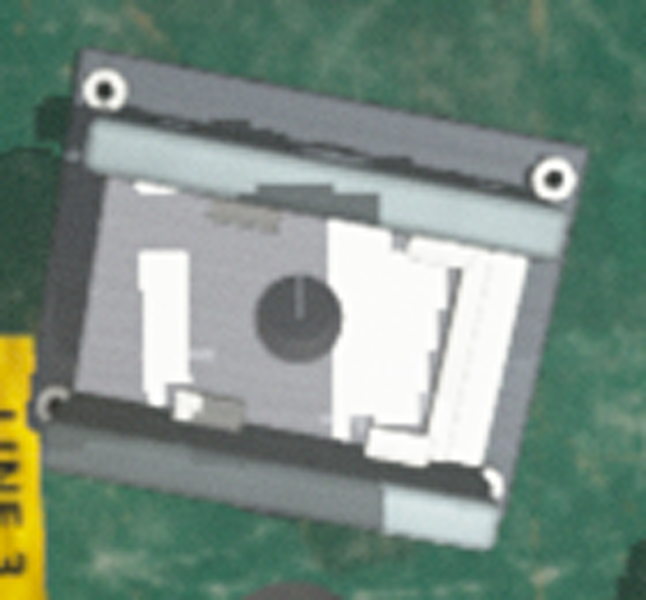

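Run:
```python
from h import *
h=np.radians(-11.2); hy=np.array([-np.sin(h),np.cos(h)])
b=np.array([.5204,-.1017]); t=b-0.045*hy; print(t)
S=pose(); S[:3,:3]=Ro.from_euler('xyz',[180,0,89.5],degrees=True).as_matrix()
plan([(*t,.20,78.8),(*t,.125,78.8)],S)
```

```text
[ 0.51165945 -0.14584298]
[-13.8, -4, 30, 0, 0, 5.4, -14.2, -2.6, 30.1, 0, 0, 5.4, 0, 0, 37.5, 0, 0, -0.1, 0, 0, 37.5, 0, 0, -0.1]
```

Emit:
servo_tool(commands=[-13.8,-4,30,0,0,5.4,-14.2,-2.6,30,0,0,5.4,0,0,37.5,0,0,0,0,0,37.5,0,0,0,0,0,0,0,0,0,0,0,0,0,0,0,0,0,0,0,0,0])

```text
time_s: 6.35
tool_pos: [0.5136, -0.1473, 0.1277]
tool_rot: [179.8, -0.0, 78.8]
force: [-0.0, 0.5, -1.2]
grip_width: 0.0187
```

Run:
```python
from h import *
for i in range(3):
    o=st(); print(o['time_s'],o['tool_pos'].round(4),o['tool_rot'].round(2))
    im,d,K,C=snap('wrist','wrist3')
cv2.imwrite('pics/wrist3b.png',cv2.resize(im[130:290,150:360,::-1],(788,600),interpolation=cv2.INTER_CUBIC))
print(proj(pose()[:3,3],K,C))
```

```text
6.35 [ 0.5136 -0.1473  0.1277] [ 1.798e+02 -2.000e-02  7.876e+01]
6.4 [ 0.5137 -0.1473  0.1278] [ 1.7978e+02 -4.0000e-02  7.8750e+01]
6.45 [ 0.5136 -0.1474  0.1277] [ 1.7979e+02 -4.0000e-02  7.8740e+01]
(np.float64(252.60707687978538), np.float64(242.5725428467201))
```

View pics/wrist3b.png

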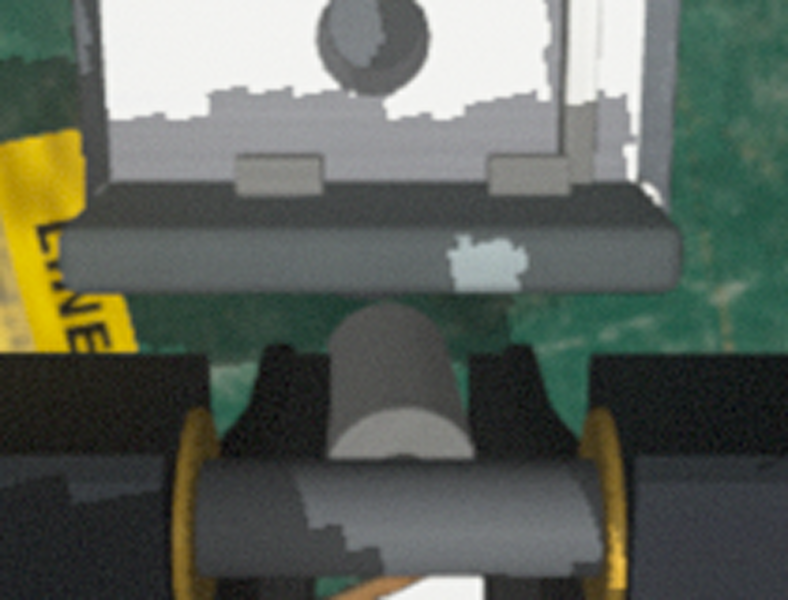

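Run:
```python
from h import *
im,d,K,C=load('wrist'); ci=camera_info('wrist'); Tc=np.array(ci['T_tool_cam']); print(Tc.round(4))
P=pose()
for z in (.025,0,-.017,-.1): print(z,proj((P@[0,0,z,1])[:3],K,C))
print('bore tool', np.linalg.inv(P)@[*onplane(249.4,140.9,.056,K,C),1])
def to_tool(u,v,zt):  # tool z plane
    r=Tc[:3,:3]@np.array([(u-K[0,2])/K[0,0],(v-K[1,2])/K[1,1],1]); s=(zt-Tc[2,3])/r[2]; return Tc[:3,3]+s*r
# left/right silhouettes of foot at row 130+340/3.75, top ellipse
f=lambda x,y:(150+x/3.752,130+y/3.75)
for a in ((330,345),(443,345),(386,303)): print('foot',to_tool(*f(*a),.023)*1000)
for a in ((328,450),(474,450),(401,408)): print('top',to_tool(*f(*a),-.018)*1000)
for r in range(205,250,4): 
    print(r, [int(x) for x in im[r,232:282,0]], [round(float(x)*1000) for x in d[r,250:262:4]])
```

```text
[[-0.000e+00 -9.661e-01 -2.583e-01  7.160e-02]
 [ 1.000e+00 -4.000e-04  1.200e-03  1.300e-03]
 [-1.300e-03 -2.583e-01  9.661e-01 -1.629e-01]
 [ 0.000e+00  0.000e+00  0.000e+00  1.000e+00]]
0.025 (np.float64(252.94123898688795), np.float64(225.59084324422543))
0 (np.float64(252.60707687978538), np.float64(242.5725428467201))
-0.017 (np.float64(252.3220953247298), np.float64(257.0549484137851))
-0.1 (np.float64(249.23916066207863), np.float64(413.72582528009127))
bore tool [ 0.04523892 -0.00269419  0.07145953  1.        ]
foot [ 3.11671821 -9.0459316  23.        ]
foot [ 3.10784622  8.72008227 23.        ]
foot [10.06005704 -0.22536265 23.        ]
top [  4.24206765  -7.20139235 -18.        ]
top [  4.23069188  11.1104625  -18.        ]
top [  9.90784745   1.94993265 -18.        ]
205 [92, 94, 91, 94, 95, 93, 93, 93, 95, 92, 96, 90, 96, 94, 90, 97, 97, 90, 92, 93, 93, 94, 91, 91, 90, 91, 90, 94, 90, 89, 93, 91, 91, 91, 92, 91, 94, 91, 96, 133, 158, 159, 160, 158, 160, 157, 160, 155, 157, 152] [207, 208, 207]
209 [37, 36, 34, 40, 36, 35, 44, 38, 37, 46, 53, 45, 52, 54, 52, 49, 60, 59, 5
[... 1743 characters left out ...]
81, 87, 100, 112, 125, 131, 132, 129, 131, 132, 131, 132, 135, 133, 135, 133, 137, 133, 132, 133, 133, 132, 125, 115, 96, 82, 69, 68, 67, 66, 49, 32, 31, 27, 28, 36, 29, 30] [158, 158, 157]
245 [30, 26, 23, 22, 30, 62, 75, 79, 89, 98, 121, 131, 134, 134, 128, 130, 130, 132, 133, 133, 133, 134, 137, 134, 131, 134, 134, 134, 132, 132, 133, 127, 132, 132, 134, 134, 130, 134, 135, 129, 116, 100, 70, 43, 32, 33, 31, 33, 31, 27] [158, 158, 158]
249 [27, 30, 22, 30, 41, 66, 96, 126, 132, 131, 129, 130, 133, 134, 131, 135, 136, 130, 133, 134, 135, 135, 136, 131, 130, 130, 129, 130, 135, 132, 132, 131, 132, 133, 130, 129, 130, 133, 130, 131, 131, 134, 132, 112, 67, 23, 22, 22, 29, 36] [158, 158, 159]
```

Run:
```python
from h import *
im,d,K,C=load('wrist'); w=cloud(d,K,C)
p=w.reshape(-1,3); q=p[(np.abs(p[:,2])<.012)]
A=np.c_[q[:,:2],np.ones(len(q))]; s=np.linalg.lstsq(A,q[:,2],rcond=None)[0]; print('bench',len(q),np.degrees(s[:2]),s)
R=pose()[:3,:3]; print('normal in tool',R.T@np.array([-s[0],-s[1],1]))
q=w[100:165,175:300].reshape(-1,3); q=q[np.abs(q[:,2]-.057)<.003]
A=np.c_[q[:,:2],np.ones(len(q))]; s=np.linalg.lstsq(A,q[:,2],rcond=None)[0]; print('seat',len(q),np.degrees(s[:2]),q[:,2].mean()); print('normal in tool',R.T@np.array([-s[0],-s[1],1]))
# plunger top tilt and axis
t=w[243:252,240:272].reshape(-1,3); t=(t-pose()[:3,3])@R; print('top pts tool',t.mean(0), t[:,2].std())
A=np.c_[t[:,:2],np.ones(len(t))]; print('top slope deg',np.degrees(np.linalg.lstsq(A,t[:,2],rcond=None)[0][:2]))
```

```text
bench 71063 [-0.05880816 -0.33647562] [-0.0010264  -0.00587261  0.00149568]
normal in tool [ 0.00676668  0.00317444 -0.99998984]
seat 6760 [0.08706133 0.03326027] 0.05672614335849184
normal in tool [-5.93793961e-05  1.93789745e-03 -9.99999443e-01]
top pts tool [nan nan nan] nan
 ** On entry to DLASCL parameter number  4 had an illegal value
 ** On entry to DLASCL parameter number  4 had an illegal valueTraceback (most recent call last):
  File "<stdin>", line 10, in <module>
    x, resids, rank, s = _umath_linalg.lstsq(a, b, rcond,
                         ~~~~~~~~~~~~~~~~~~~^^^^^^^^^^^^^
                                             signature=signature)
                                             ^^^^^^^^^^^^^^^^^^^^
    raise LinAlgError("SVD did not converge in Linear Least Squares")
numpy.linalg.LinAlgError: SVD did not converge in Linear Least Squares
```

Run:
```python
from h import *
from scipy.optimize import least_squares
im,d,K,C=load('wrist'); w=cloud(d,K,C); R=pose()[:3,:3]
t=w[243:251,240:272].reshape(-1,3); t=(t-pose()[:3,3])@R; t=t[np.isfinite(t).all(1)]; t=t[np.abs(t[:,2]-np.median(t[:,2]))<.003]
A=np.c_[t[:,:2],np.ones(len(t))]; print('top',t.mean(0),np.degrees(np.linalg.lstsq(A,t[:,2],rcond=None)[0][:2]))
s=w[214:238,241:270].reshape(-1,3); s=(s-pose()[:3,3])@R; s=s[np.isfinite(s).all(1)]
s=s[(s[:,2]>-.018)&(s[:,2]<.03)&(s[:,0]<.02)&(s[:,0]>-.02)]
def f(p): # axis x=p0+p1 z, y=p2+p3 z, radius .01
    return np.hypot(s[:,0]-p[0]-p[1]*s[:,2],s[:,1]-p[2]-p[3]*s[:,2])-.01
r=least_squares(f,[0,0,0,0],loss='soft_l1',f_scale=.0005); print(len(s),r.x,np.degrees(r.x[[1,3]]),np.abs(r.fun).mean(),s[:,2].min(),s[:,2].max())
```

```text
top [ 0.00546044  0.00154546 -0.01701076] [-5.84823935  2.79289666]
659 [-0.0005972   0.00112786  0.00094751 -0.05492531] [ 0.06462136 -3.14698855] 0.0001745670740592231 -0.015273735120075873 0.02550957640949417
```

Emit:
servo_tool(commands=[0,0,0,-3.1,0,0,0,0,0,0,0,0,0,0,0,0,0,0])

```text
time_s: 6.8
tool_pos: [0.5123, -0.147, 0.1264]
tool_rot: [176.9, -0.1, 78.7]
force: [0.8, -0.3, -1.2]
grip_width: 0.0189
```

```bash
cat >> h.py <<'E'
from scipy.optimize import least_squares
def fitpl(w,P,rows=(212,238),cols=(238,272)):
    "fit plunger axis in frame F: origin TCP, z down, level, x along tool x"
    F=levelF(P)
    s=w[rows[0]:rows[1],cols[0]:cols[1]].reshape(-1,3); s=s[np.isfinite(s).all(1)]; s=(s-F[:3,3])@F[:3,:3]
    s=s[(s[:,2]>-.016)&(s[:,2]<.027)&(np.abs(s[:,0])<.02)&(np.abs(s[:,1])<.02)]
    f=lambda p:np.hypot(s[:,0]-p[0]-p[1]*s[:,2],s[:,1]-p[2]-p[3]*s[:,2])-.01
    r=least_squares(f,[0,0,0,0],loss='soft_l1',f_scale=.0005); return r.x,len(s),np.abs(r.fun).mean(),s[:,2].max()
def levelF(P):
    F=np.eye(4); x=P[:3,0].copy(); x[2]=0; x/=np.linalg.norm(x); F[:3,0]=x; F[:3,2]=[0,0,-1]; F[:3,1]=np.cross(F[:3,2],x); F[:3,3]=P[:3,3]; return F
E
python3 - <<'E'
from h import *
o=st(); print(o['time_s'],o['tool_pos'].round(4),o['tool_rot'].round(2))
im,d,K,C=snap('wrist','wrist4'); P=pose(o); w=cloud(d,K,C)
x,n,e,zm=fitpl(w,P); print(x.round(4),np.degrees(x[[1,3]]),n,e,zm)
cv2.imwrite('pics/wrist4b.png',cv2.resize(im[115:175,215:295,::-1],(800,600),interpolation=cv2.INTER_CUBIC))
E
```

```text
6.8 [ 0.5123 -0.147   0.1264] [ 1.7686e+02 -7.0000e-02  7.8730e+01]
[-0.0006  0.0006  0.0008 -0.0032] [ 0.03473258 -0.18475173] 767 0.0001554982789805185 0.025606452479717018
```

View pics/wrist4b.png

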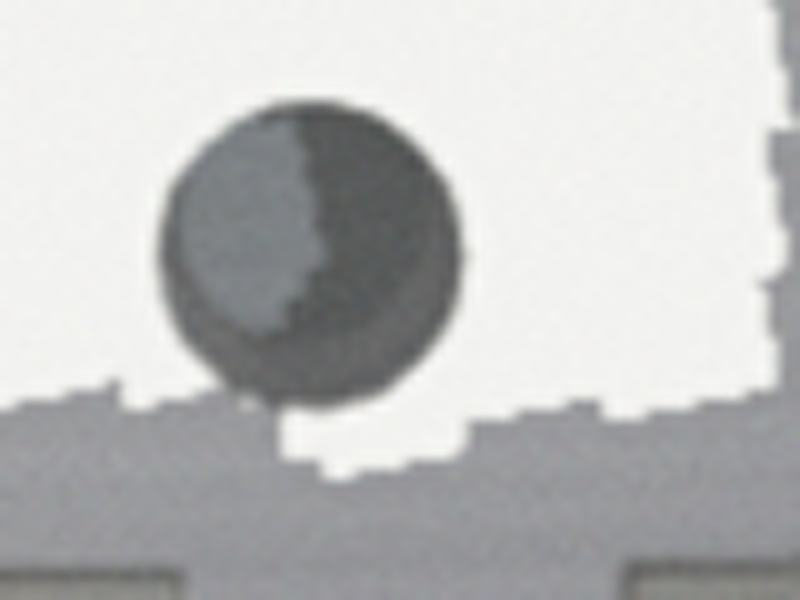

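Run:
```python
from h import *
im,d,K,C=load('wrist'); w=cloud(d,K,C); P=pose(); F=levelF(P); x,*_=fitpl(w,P)
b=(np.linalg.inv(F)@[*onplane(245.55,139.9,.0565,K,C),1])[:3]
print('bore in F',b*1000,'foot',x[0]+x[1]*.025,x[2]+x[3]*.025)
D=np.array([b[0]-x[0]-x[1]*.025,b[1]-x[2]-x[3]*.025]); print('move F mm',D*1000)
g=F[:3,:3]@[D[0],D[1],0]; print('world',g*1000)
print('in tool axes (mm)',P[:3,:3].T@g*1000,' down 10mm ->',P[:3,:3].T@[0,0,-10])
```

```text
bore in F [46.32706625 -1.87148762 69.76758137] foot -0.000516003039866573 0.0005390417901364614
move F mm [46.84306929 -2.41052941]
world [ 6.78941557 46.41107226  0.        ]
in tool axes (mm) [46.84305728 -2.40875784 -0.09829744]  down 10mm -> [-7.15921248e-03 -5.46698177e-01  9.98504231e+00]
```

Emit:
servo_tool(commands=[23.4,-1.2,0,0,0,0,23.4,-1.2,0,0,0,0,0,0,0,0,0,0,0,-1,17.5,0,0,0,0,-0.9,17.5,0,0,0,0,0,0,0,0,0,0,0,0,0,0,0])

```text
time_s: 7.55
tool_pos: [0.5189, -0.1015, 0.0906]
tool_rot: [176.9, 0.0, 78.7]
force: [0.4, 0.2, -0.3]
grip_width: 0.019
```

Run:
```python
from h import *
o=st(); print(o['time_s'],o['tool_pos'].round(4),o['tool_rot'].round(2))
im,d,K,C=snap('wrist','wrist5'); P=pose(o); w=cloud(d,K,C)
x,n,e,zm=fitpl(w,P); print(x.round(4),np.degrees(x[[1,3]]),n,e,zm)
cv2.imwrite('pics/wrist5b.png',cv2.resize(im[150:270,175:335,::-1],(800,600),interpolation=cv2.INTER_CUBIC))
```

```text
7.55 [ 0.5189 -0.1015  0.0906] [1.7693e+02 4.0000e-02 7.8680e+01]
[-0.0006 -0.0024  0.0008 -0.001 ] [-0.13679511 -0.0585951 ] 765 0.00015303494437194398 0.02619628102324026
```

View pics/wrist5b.png

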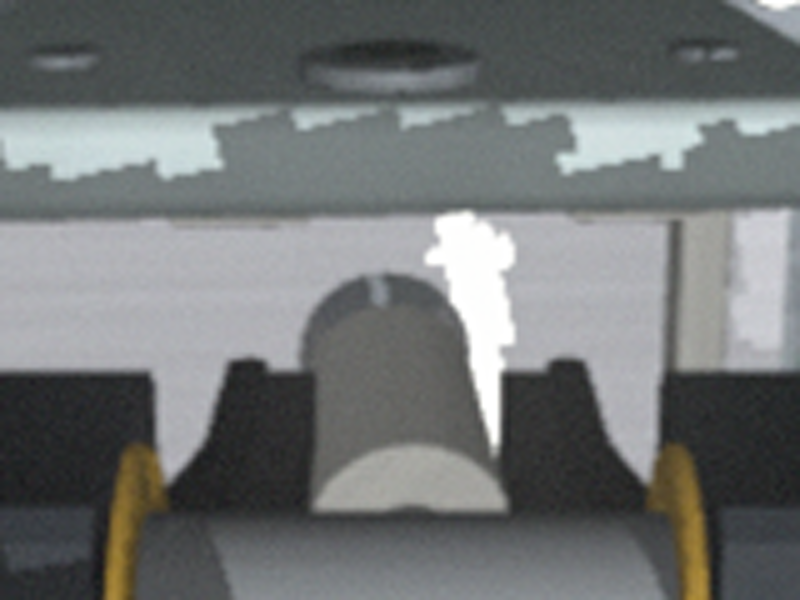

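Run:
```python
from h import *
im,d,K,C=load('wrist'); w=cloud(d,K,C); P=pose(); F=levelF(P); x,*_=fitpl(w,P)
g=cv2.GaussianBlur(cv2.cvtColor(im,cv2.COLOR_RGB2GRAY).astype(float),(3,3),0.6)
E=[]
for u in range(236,268):
    col=g[194:226,u]; gr=np.diff(col); k=np.argmin(gr[:24]); 
    if gr[k]<-15: 
        a=gr[max(k-1,0):k+2]; v=194+k+0.5+ (a*np.arange(-1,2)[:len(a)]).sum()/a.sum(); E.append((u,v,gr[k]))
for r in range(210,222):
    row=g[r,228:245]; gr=np.diff(row); k=np.argmin(gr)
    if gr[k]<-15:E.append((228+k+.5,r,gr[k]))
E=np.array(E); print(E.round(1).tolist())
Q=np.array([onplane(u,v,.0565,K,C) for u,v,_ in E]); Q=(Q-F[:3,3])@F[:3,:3]
f=lambda p:np.hypot(Q[:,0]-p[0],Q[:,1]-p[1])-.0108
r=least_squares(f,[0,0],loss='soft_l1',f_scale=.0002); print('bore in F',r.x*1000,(r.fun*1000).round(2))
print('foot at z .026',(x[0]+x[1]*.026)*1000,(x[2]+x[3]*.026)*1000,' at seat depth',(x[0]+x[1]*.034)*1000,(x[2]+x[3]*.034)*1000)
```

```text
[[237.0, 212.3, -21.3], [238.0, 210.5, -28.3], [239.0, 209.5, -26.7], [240.0, 208.5, -33.2], [241.0, 207.7, -33.5], [242.0, 207.3, -33.7], [243.0, 206.4, -31.3], [244.0, 205.7, -36.3], [245.0, 205.5, -40.8], [246.0, 205.3, -36.2], [247.0, 204.7, -36.7], [248.0, 204.6, -29.9], [249.0, 204.4, -22.6], [250.0, 204.1, -20.8], [251.0, 204.0, -26.2], [252.0, 204.1, -35.7], [253.0, 204.3, -44.1], [254.0, 204.4, -44.9], [255.0, 204.4, -43.4], [256.0, 204.5, -41.3], [257.0, 204.7, -34.4], [258.0, 205.3, -38.9], [259.0, 205.5, -40.5], [260.0, 205.7, -33.1], [261.0, 202.6, -43.6], [262.0, 202.6, -44.5], [263.0, 202.6, -34.3], [264.0, 210.2, -26.0], [265.0, 210.6, -52.9], [266.0, 211.6, -45.1], [267.0, 213.6, -39.5], [238.5, 210.0, -30.4], [237.5, 211.0, -31.0], [237.5, 212.0, -28.8], [236.5, 213.0, -34.9], [235.5, 214.0, -31.7], [235.5, 215.0, -33.5], [235.5, 216.0, -32.3], [234.5, 217.0, -33.7], [234.5, 218.0, -34.0], [234.5, 219.0, -33.3], [234.5, 220.0, -33.6], [234.5, 221.0, -35.1]]
bore in F [-0.21554169  0.27872861] [-0.1   0.06 -0.01  0.03  0.03 -0.17  0.01  0.14 -0.02 -0.11  0.07 -0.05
 -0.06  0.04  0.06  0.   -0.1  -0.11 -0.06  0.02  0.07 -0.11  0.03  0.19
  2.21  2.5   2.79 -0.63 -0.32 -0.17 -0.26  0.01  0.1  -0.27 -0.06  0.21
 -0.04 -0.25  0.18  0.06 -0.03 -0.08 -0.09]
foot at z .026 -0.8072630668937055 0.21826690664274134  at seat depth -0.8263626566192015 0.21008401795286838
```

Emit:
servo_tool(commands=[0.4,0,0,0,0,0,0,-0.2,3,0,0,0,0,-0.2,3,0,0,0,0,-0.1,2,0,0,0,0,-0.1,2,0,0,0,0,-0.1,1,0,0,0,0,-0.1,1,0,0,0,0,0,0,0,0,0])

```text
time_s: 8.4
tool_pos: [0.5186, -0.1004, 0.0782]
tool_rot: [176.9, 0.0, 78.7]
force: [-0.3, -0.6, -1.3]
grip_width: 0.0188
```

Emit:
servo_tool(commands=[0,-0.1,2,0,0,0,0,-0.2,3,0,0,0,0,-0.2,3,0,0,0,0,-0.2,3,0,0,0,0,-0.1,2,0,0,0,0,0,0,0,0,0])

```text
time_s: 9.0
tool_pos: [0.5183, -0.1004, 0.0649]
tool_rot: [176.9, 0.0, 78.7]
force: [-0.7, -0.0, -1.2]
grip_width: 0.0186
```

Emit:
servo_tool(commands=[0,0,0,0,0,0,0,0,0,0,0,0,0,0,0,0,0,0], jaw=30)

```text
time_s: 9.3
tool_pos: [0.519, -0.1004, 0.0657]
tool_rot: [176.9, -0.0, 78.7]
force: [-0.4, 0.5, -0.2]
grip_width: 0.0284
```

Emit:
servo_tool(commands=[0,1,-20,0,0,0,0,2,-40,0,0,0,-20,2,-40,3.1,0,0,-30,0,-40,0,0,0,0,0,0,0,0,0,0,0,0,0,0,0])

```text
time_s: 9.9
tool_pos: [0.5089, -0.1501, 0.2065]
tool_rot: [179.9, -0.1, 78.6]
force: [-0.3, 0.6, -0.2]
grip_width: 0.03
```

Run:
```python
from h import *
o=st(); print(o['time_s'],o['tool_pos'].round(4),o['tool_rot'].round(2))
im,d,K,C=snap('wrist','wrist6')
cv2.imwrite('pics/wrist6b.png',cv2.resize(im[60:220,160:370,::-1],(788,600),interpolation=cv2.INTER_CUBIC))
w=cloud(d,K,C); F=levelF(pose(o))
u,v=[int(round(q)) for q in proj([.5204,-.1017,.07],K,C)]; print(u,v); q=w[v-25:v+25,u-25:u+25].reshape(-1,3)
s=q[(q[:,2]>.064)&(q[:,2]<.078)]; print(len(s),s.mean(0),np.percentile(s[:,2],[5,50,95]))
```

```text
9.9 [ 0.5089 -0.1501  0.2065] [ 1.7985e+02 -7.0000e-02  7.8610e+01]
256 128
484 [ 0.51783788 -0.1023817   0.06914405] [0.06728218 0.06891943 0.07245274]
```

View pics/wrist6b.png

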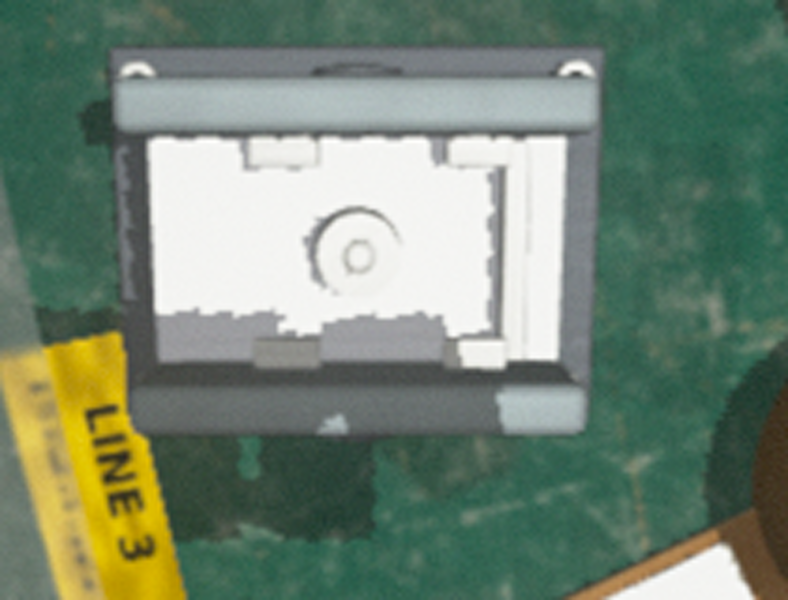

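Run:
```python
from h import *
S=pose();S[:3,:3]=Ro.from_euler('xyz',[180,0,78.6],degrees=True).as_matrix()
plan([(0.59,0.303,0.21,184)],S)
```

```text
[35.3, -0.7, -0.4, 0, 0, -8.1, 35.1, 4.3, -0.4, 0, 0, -8.1, 34.1, 9.2, -0.4, 0, 0, -8.1, 32.5, 13.9, -0.4, 0, 0, -8.1, 30.2, 18.3, -0.4, 0, 0, -8.1, 27.3, 22.4, -0.4, 0, 0, -8.1, 23.9, 26, -0.4, 0, 0, -8.1, 20, 29.1, -0.4, 0, 0, -8.1, 15.7, 31.6, -0.3, 0, 0, -8.1, 11, 33.6, -0.4, 0, 0, -8.1]
[6.2, 34.8, -0.3, 0, 0, -8.1, 1.3, 35.3, -0.4, 0, 0, -8.1, -3.7, 35.1, -0.3, 0, 0, -8.1]
```

Emit:
servo_tool(commands=[35.3,-0.7,-0.4,0,0,-8.1,35.1,4.3,-0.4,0,0,-8.1,34.1,9.2,-0.4,0,0,-8.1,32.5,13.9,-0.4,0,0,-8.1,30.2,18.3,-0.4,0,0,-8.1,27.3,22.4,-0.4,0,0,-8.1,23.9,26,-0.4,0,0,-8.1,20,29.1,-0.4,0,0,-8.1,15.7,31.6,-0.3,0,0,-8.1,11,33.6,-0.4,0,0,-8.1], jaw=60)

```text
time_s: 10.95
tool_pos: [0.5689, 0.2011, 0.2071]
tool_rot: [-179.9, -0.2, 160.2]
force: [-0.3, 0.1, -0.6]
grip_width: 0.0599
```

Emit:
servo_tool(commands=[6.2,34.8,-0.3,0,0,-8.1,1.3,35.3,-0.4,0,0,-8.1,-3.7,35.1,-0.3,0,0,-8.1,0,0,0,0,0,0,0,0,0,0,0,0,0,0,0,0,0,0])

```text
time_s: 11.55
tool_pos: [0.5886, 0.3015, 0.209]
tool_rot: [-179.9, -0.1, -176.1]
force: [-0.0, -0.1, -0.2]
grip_width: 0.0599
```

Run:
```python
from h import *
o=st(); print(o['time_s'],o['tool_pos'].round(4),o['tool_rot'].round(2),o['qpos'].round(1))
im,d,K,C=snap('wrist','wrist7')
print(look_for('wrist','keeper'))
cv2.imwrite('pics/wrist7b.png',cv2.resize(im[0:288,:,::-1],(800,450),interpolation=cv2.INTER_CUBIC))
w=cloud(d,K,C)
m=(w[...,2]>.031)&(w[...,2]<.038)&(w[...,0]<.6)&(w[...,0]>.54)&(w[...,1]>.26)&(w[...,1]<.36)
p=w[m]; r=cv2.minAreaRect((p[:,:2]*1000).astype(np.float32)); print('tab',len(p),r,p.mean(0))
m=(w[...,2]>.0035)&(w[...,2]<.008)&(w[...,0]<.6)&(w[...,0]>.50)&(w[...,1]>.26)&(w[...,1]<.36)
p=w[m]; r=cv2.minAreaRect((p[:,:2]*1000).astype(np.float32)); print('plate',len(p),r,p.mean(0),p.min(0),p.max(0))
```

```text
11.55 [0.5886 0.3015 0.209 ] [-1.7990e+02 -1.1000e-01 -1.7607e+02] [-44.6  20.6  19.8  83.   -7.   77.7  69.5]
[{'box': [240.2, 108.6, 47.0, 51.0], 'conf': 0.97}, {'box': [455.1, 10.6, 55.8, 67.5], 'conf': 0.74}, {'box': [315.5, 2.7, 69.7, 70.0], 'conf': 0.64}]
tab 489 ((574.715087890625, 309.2968444824219), (25.103307723999023, 100.00835418701172), 3.3031959533691406) [0.57302003 0.30953604 0.03456373]
plate 1503 ((545.770263671875, 307.9101257324219), (81.38894653320312, 101.38943481445312), 4.8974809646606445) [0.55058139 0.30710048 0.00584586] [0.50089641 0.26085103 0.00351621] [0.59056325 0.35841766 0.00799629]
```

View pics/wrist7b.png

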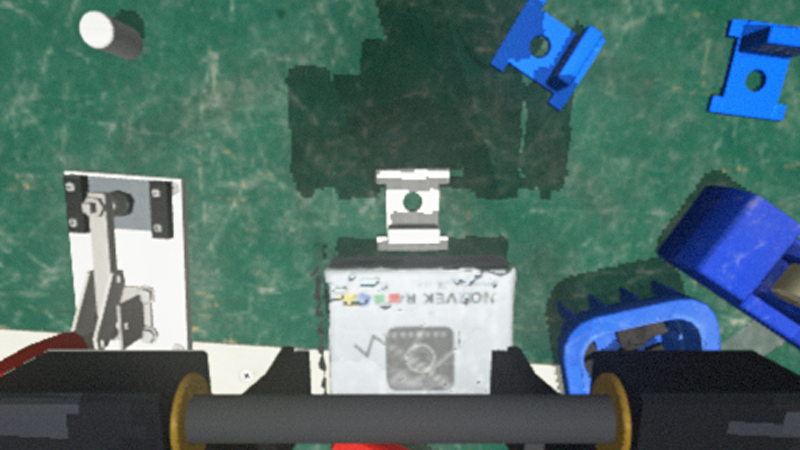

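Run:
```python
from h import *
im,d,K,C=load('wrist'); w=cloud(d,K,C)
cv2.imwrite('pics/c7.png',cv2.resize(im[100:172,222:318,::-1],(800,600),interpolation=cv2.INTER_CUBIC))
for v in range(104,172,3): print(v,(w[v,246:286:4,2]*1000).round(0).tolist(), (w[v,264,0]*1000).round(1))
```

```text
104 [1.0, -1.0, 1.0, 1.0, 0.0, 1.0, 1.0, 2.0, 0.0, 2.0] 521.6
107 [1.0, -0.0, 2.0, -0.0, 1.0, 0.0, -1.0, 1.0, 1.0, -1.0] 524.8
110 [6.0, 6.0, 6.0, 6.0, 6.0, 5.0, 6.0, 5.0, 5.0, 5.0] 527.8
113 [7.0, 6.0, 6.0, 6.0, 6.0, 6.0, 7.0, 7.0, 5.0, 5.0] 530.9
116 [6.0, 6.0, 5.0, 6.0, 6.0, 7.0, 7.0, 6.0, 5.0, 6.0] 534.0
119 [1.0, 5.0, 6.0, 6.0, 5.0, nan, 5.0, 6.0, 6.0, 1.0] 537.1
122 [1.0, 5.0, 5.0, 6.0, 6.0, 7.0, 6.0, 6.0, 5.0, -1.0] 540.3
125 [1.0, 6.0, 6.0, 6.0, -1.0, 1.0, 6.0, 6.0, 5.0, 0.0] 543.7
128 [1.0, 8.0, 6.0, 0.0, 1.0, 1.0, 5.0, 5.0, 5.0, 1.0] 546.9
131 [1.0, 6.0, 6.0, 1.0, 1.0, 2.0, 5.0, 7.0, 7.0, 1.0] 550.2
134 [2.0, 6.0, 4.0, 6.0, -1.0, 2.0, 5.0, 6.0, 6.0, 0.0] 553.5
137 [1.0, 6.0, 5.0, 5.0, 6.0, 5.0, 6.0, 7.0, 7.0, -0.0] 556.2
140 [2.0, 6.0, 6.0, 6.0, 6.0, 6.0, 6.0, 5.0, 7.0, -0.0] 559.4
143 [2.0, 6.0, 7.0, 6.0, 6.0, 5.0, 6.0, 7.0, 5.0, 1.0] 562.7
146 [1.0, 32.0, 31.0, 31.0, 32.0, 32.0, 33.0, 33.0, 33.0, 2.0] 562.8
149 [0.0, 36.0, 35.0, 36.0, 35.0, 36.0, 34.0, 35.0, 35.0, 1.0] 565.3
152 [5.0, 35.0, 35.0, 35.0, 34.0, 35.0, 36.0, 36.0, 34.0, 5.0] 568.4
155 [6.0, 36.0, 34.0, 35.0, 36.0, 35.0, 35.0, 34.0, 34.0, 6.0] 571.7
158 [6.0, 5.0, 5.0, 7.0, 6.0, 6.0, 5.0, 6.0, 7.0, 7.0] 579.3
161 [3.0, -0.0, 2.0, 1.0, -0.0, 1.0, 1.0, -0.0, 1.0, 1.0] 583.5
164 [3.0, 4.0, 4.0, 5.0, 8.0, 10.0, 6.0, 8.0, 7.0, 7.0] 585.2
167 [21.0, 21.0, 21.0, 21.0, 24.0, 23.0, 23.0, 23.0, 23.0, 25.0] 585.8
170 [37.0, 36.0, 37.0, 38.0, 38.0, 38.0, 38.0, 38.0, 38.0, 41.0] 586.0
```

View pics/c7.png

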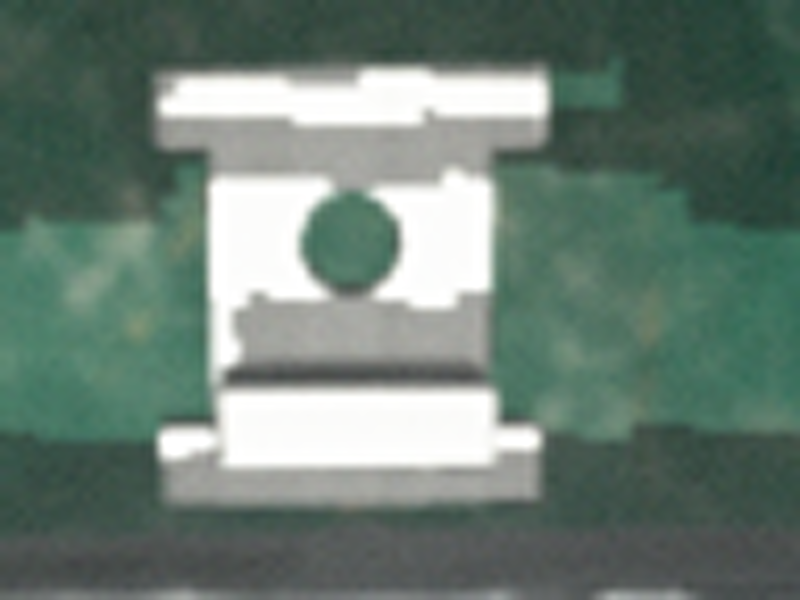

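Run:
```python
from h import *
im,d,K,C=load('wrist'); g=lambda x,y:(222+(x+.5)/8.333-.5,100+(y+.5)/8.333-.5)
a=lambda x,y,z:onplane(*g(x,y),z,K,C)
T=a(358.5,427.5,.0345); print('tab',T); h=a(351,243,.0055); print('hole',h)
re=(a(155,110,.0055)+a(550,110,.0055))/2; fe=(a(160,470,.0055)+a(542,470,.0055))/2; print(re,fe,np.degrees(np.arctan2(*(fe-re)[[1,0]])), np.degrees(np.arctan2(*(h-re)[[1,0]])))
print('rear end',a(352,70,.0055),'front',a(352,502,.0055),np.linalg.norm(a(352,70,.0055)-a(352,502,.0055)))
print('rear edge yaw',a(155,75,.0055)-a(550,70,.0055), 'tab back edge', a(225,387,.0345)-a(495,387,.0345))
print('tool',np.linalg.inv(pose())@[*T,1])
```

```text
tab [0.56722982 0.30918319 0.0345    ]
hole [0.54741712 0.30737995 0.0055    ]
[0.53065344 0.30631748 0.0055    ] [0.57696424 0.30958217 0.0055    ] 4.032406550097392 3.626515515557132
rear end [0.52569795 0.30588649 0.0055    ] front [0.58122067 0.31003675 0.0055    ] 0.055677625767008826
rear edge yaw [ 0.00407488 -0.05026678  0.        ] tab back edge [ 0.00224653 -0.03258837  0.        ]
tool [0.02120623 0.00963066 0.17547644 1.        ]
```

Run:
```python
from h import *
S=pose();S[:3,:3]=Ro.from_euler('xyz',[180,0,-176.07],degrees=True).as_matrix()
plan([(0.5665,0.3090,0.10,-175.9),(.5665,.3090,.013,-175.9)],S)
```

```text
[7.4, 3.1, 36.7, 0, 0, -0.1, 7.3, 3.2, 36.6, 0, 0, -0.1, 7.3, 3.1, 36.7, 0, 0, -0.1, 0, 0, 43.5, 0, 0, 0.1, 0, 0, 43.5, 0, 0, 0.1]
```

Emit:
servo_tool(commands=[7.4,3.1,36.7,0,0,0,7.3,3.1,36.7,0,0,0,7.3,3.1,36.7,0,0,0,0,0,40,0,0,0,0,0,27,0,0,0,0,0,20,0,0,0,0,0,0,0,0,0], jaw=56)

```text
time_s: 12.35
tool_pos: [0.5643, 0.308, 0.0101]
tool_rot: [-179.8, -0.3, -176.1]
force: [0.9, -1.2, -0.9]
grip_width: 0.0556
```

Emit:
servo_tool(commands=[0,0,0,0,0,0,0,0,0,0,0,0,0,0,0,0,0,0,0,0,0,0,0,0], jaw=26, newtons=40)

```text
time_s: 12.75
tool_pos: [0.5676, 0.3106, 0.0148]
tool_rot: [179.9, 0.1, -176.0]
force: [0.5, -1.2, 4.4]
grip_width: 0.0339
```

Run:
```python
from h import *
S=pose();S[:3,:3]=Ro.from_euler('xyz',[180,0,-175.9],degrees=True).as_matrix(); S[:3,3]=[.5665,.309,.013]
plan([(0.5665,0.3090,0.053,-175.9),(.48,.26,.053,168.8,4),(.48,.26,.0135,168.8,3)],S)
```

```text
[0, 0, -40, 0, 0, 0, 22.4, -10.7, 0, 0, 0, 3.8, 21.7, -12.1, 0, 0, 0, 3.8, 20.9, -13.6, 0, 0, 0, 3.8, 19.9, -14.9, 0, 0, 0, 3.8, 0, 0, 13.2, 0, 0, 0, 0, 0, 13.2, 0, 0, 0, 0, 0, 13.1, 0, 0, 0]
```

Emit:
servo_tool(commands=[0,0,-20,0,0,0,0,0,-20,0,0,0,22.4,-10.7,0,0,0,3.8,21.7,-12.1,0,0,0,3.8,20.9,-13.6,0,0,0,3.8,19.9,-14.9,0,0,0,3.8,0,0,0,0,0,0,0,0,15,0,0,0,0,0,15,0,0,0,0,0,8,0,0,0])

```text
time_s: 13.75
tool_pos: [0.4797, 0.2612, 0.014]
tool_rot: [-179.9, -0.1, 168.9]
force: [-11.7, -9.0, 52.3]
grip_width: 0.0337
```

Emit:
servo_tool(commands=[0,0,0,0,0,0,0,0,1,0,0,0,0,0,0,0,0,0])

```text
time_s: 14.05
tool_pos: [0.4803, 0.2614, 0.0141]
tool_rot: [-180.0, -0.0, 168.8]
force: [-2.6, -1.4, 4.6]
grip_width: 0.0333
```

Run:
```python
from h import *
S=pose();S[:3,:3]=Ro.from_euler('xyz',[180,0,168.8],degrees=True).as_matrix()
plan([(.48,.26,.09,168.8),(.475,.22,.17,78.8)],S)
```

```text
[0, -0.7, -38, 0, 0, 0, 0.1, -0.8, -37.9, 0, 0, 0, -0.3, -3.7, -7.3, 0, 0, 8.2, -0.8, -3.6, -7.3, 0, 0, 8.2, -1.3, -3.4, -7.3, 0, 0, 8.2, -1.8, -3.2, -7.3, 0, 0, 8.2, -2.2, -2.9, -7.3, 0, 0, 8.2, -2.6, -2.6, -7.3, 0, 0, 8.2, -2.9, -2.2, -7.2, 0, 0, 8.2, -3.2, -1.8, -7.3, 0, 0, 8.2]
[-3.4, -1.3, -7.2, 0, 0, 8.2, -3.6, -0.8, -7.3, 0, 0, 8.2, -3.6, -0.2, -7.2, 0, 0, 8.2]
```

Emit:
servo_tool(commands=[0,0,0,0,0,0,0,0,0,0,0,0,0,0,0,0,0,0], jaw=56)

```text
time_s: 14.35
tool_pos: [0.4801, 0.2615, 0.0138]
tool_rot: [-180.0, -0.0, 168.8]
force: [0.7, -0.0, -1.0]
grip_width: 0.05
```

Emit:
servo_tool(commands=[0,0,-38,0,0,0,0,0,-38,0,0,0,-0.3,-3.7,-7.3,0,0,8.2,-0.8,-3.6,-7.3,0,0,8.2,-1.3,-3.4,-7.3,0,0,8.2,-1.8,-3.2,-7.3,0,0,8.2,-2.2,-2.9,-7.3,0,0,8.2,-2.6,-2.6,-7.3,0,0,8.2,-2.9,-2.2,-7.2,0,0,8.2,-3.2,-1.8,-7.3,0,0,8.2])

```text
time_s: 15.35
tool_pos: [0.4764, 0.2322, 0.1486]
tool_rot: [-180.0, 0.0, 102.9]
force: [-0.3, 0.4, -0.1]
grip_width: 0.056
```

Emit:
servo_tool(commands=[-3.4,-1.3,-7.2,0,0,8.2,-3.6,-0.8,-7.3,0,0,8.2,-3.6,-0.2,-7.2,0,0,8.2,0,0,0,0,0,0,0,0,0,0,0,0])

```text
time_s: 15.85
tool_pos: [0.475, 0.2217, 0.17]
tool_rot: [180.0, -0.0, 78.8]
force: [-0.3, 0.7, -0.2]
grip_width: 0.056
```

Run:
```python
from h import *
o=st(); print(o['time_s'],o['tool_pos'].round(4),o['tool_rot'].round(2),o['qpos'].round(1))
im,d,K,C=snap('wrist','wrist8')
k=look_for('wrist','keeper'); print(k)
l,t,W,H=[int(q) for q in k[0]['box']]; 
x0=max(l-15,0);y0=max(t-10,0); c=im[y0:y0+96,x0:x0+128,::-1]; print(x0,y0,c.shape); cv2.imwrite('pics/c8.png',cv2.resize(c,None,fx=6.25,fy=6.25,interpolation=cv2.INTER_CUBIC))
```

```text
15.85 [0.475  0.2217 0.17  ] [ 1.800e+02 -1.000e-02  7.881e+01] [-57.    4.9  30.9 106.   -2.7  69.8 -36.5]
[{'box': [150.7, 0.1, 59.4, 45.3], 'conf': 0.93}, {'box': [207.0, 108.6, 56.3, 52.5], 'conf': 0.73}]
135 0 (96, 128, 3)
```

View pics/c8.png

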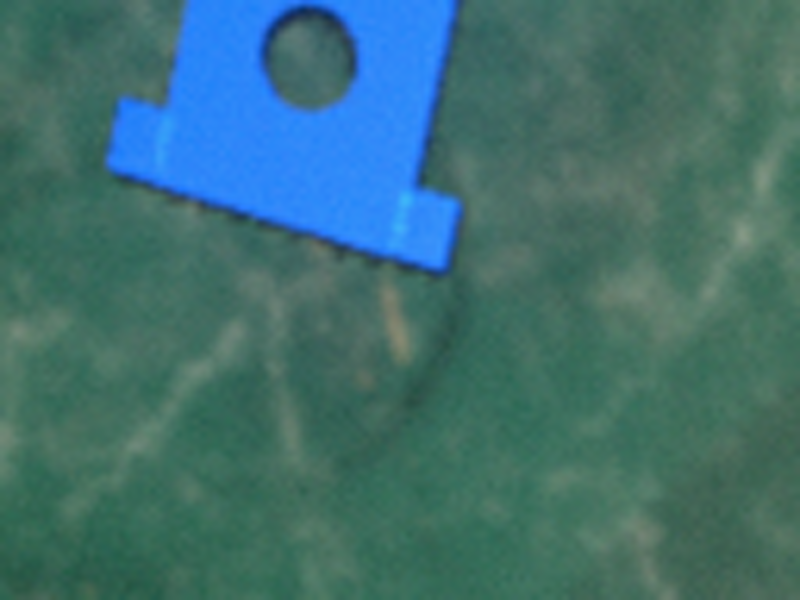

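The best hit is a blue look-alike (it is bright blue, at px ~(180,20)); the second box at (207,109) is the steel keeper.

Run:
```python
from h import *
im,d,K,C=load('wrist')
c=im[95:175,185:285,::-1]; cv2.imwrite('pics/c8b.png',cv2.resize(c,(800,640)[:2],interpolation=cv2.INTER_CUBIC)[:600])
w=cloud(d,K,C)
for v in range(100,172,5): print(v,(w[v,200:276:5,2]*1000).round(0).tolist())
```

```text
100 [0.0, 2.0, 1.0, -0.0, 1.0, 1.0, 0.0, -0.0, 1.0, 0.0, -0.0, 0.0, 0.0, 0.0, 1.0, 1.0]
105 [1.0, 2.0, -0.0, 1.0, 0.0, 0.0, 0.0, 1.0, 1.0, 0.0, 1.0, 0.0, 1.0, 1.0, 1.0, -0.0]
110 [0.0, 1.0, 5.0, 4.0, 1.0, -1.0, 2.0, 1.0, 1.0, 1.0, 2.0, 5.0, 5.0, 2.0, 1.0, 0.0]
115 [-0.0, 1.0, 6.0, 5.0, 2.0, -1.0, 1.0, 2.0, 2.0, 1.0, 1.0, 5.0, 7.0, 1.0, 0.0, 0.0]
120 [2.0, 0.0, 5.0, 5.0, 5.0, 6.0, 5.0, 7.0, 5.0, 35.0, 35.0, 6.0, 6.0, 1.0, 1.0, 1.0]
125 [0.0, 1.0, 6.0, 6.0, nan, 6.0, 5.0, 6.0, 5.0, 36.0, 34.0, 7.0, 7.0, 1.0, 1.0, 0.0]
130 [0.0, 1.0, 6.0, 6.0, 7.0, 1.0, 1.0, 7.0, 6.0, 36.0, 35.0, 7.0, 5.0, 1.0, 1.0, 0.0]
135 [-1.0, 1.0, 6.0, 4.0, 6.0, 0.0, 0.0, 2.0, 5.0, 35.0, 33.0, 30.0, 5.0, -0.0, -0.0, 1.0]
140 [1.0, 0.0, 6.0, 6.0, 6.0, -0.0, 0.0, 7.0, 6.0, 35.0, 35.0, 30.0, 7.0, -1.0, 1.0, 0.0]
145 [0.0, 2.0, 5.0, 6.0, 4.0, 5.0, 6.0, 7.0, 6.0, 34.0, 34.0, 33.0, 6.0, 1.0, 1.0, 1.0]
150 [1.0, 1.0, 5.0, 6.0, 5.0, 5.0, 6.0, 6.0, 6.0, 35.0, 36.0, 34.0, 6.0, 0.0, 1.0, 1.0]
155 [1.0, 0.0, 5.0, 5.0, 0.0, 0.0, 1.0, 0.0, 0.0, 33.0, 35.0, 33.0, 5.0, 2.0, 2.0, 1.0]
160 [-0.0, 0.0, 8.0, 4.0, 1.0, -1.0, 1.0, 0.0, 0.0, 0.0, 0.0, 2.0, -0.0, 2.0, 1.0, 0.0]
165 [1.0, 1.0, 2.0, 1.0, 1.0, 1.0, 0.0, 2.0, 1.0, 0.0, 1.0, -0.0, 1.0, 1.0, 1.0, 1.0]
170 [0.0, 1.0, 0.0, 2.0, 1.0, 1.0, 1.0, 2.0, 1.0, 1.0, 1.0, 1.0, 2.0, 1.0, -1.0, 1.0]
```

View pics/c8b.png

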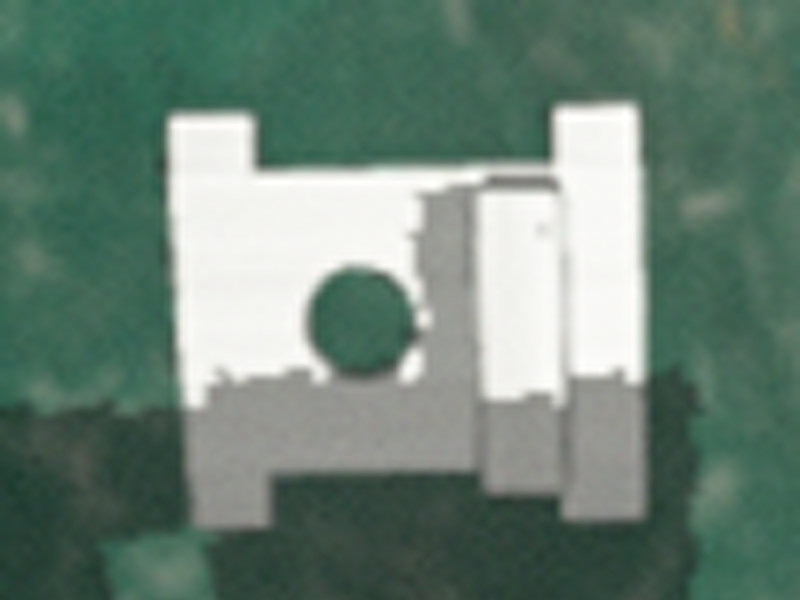

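Run:
```python
from h import *
im,d,K,C=load('wrist'); g=lambda x,y:(185+(x+.5)/8-.5,95+(y+.5)/8-.5)
a=lambda x,y,z:onplane(*g(x,y),z,K,C)
Q=[a(167,113,.0055),a(193,526,.0055),a(640,103,.0055),a(648,520,.0055)]
for i,j in((0,2),(1,3),(1,0),(3,2)): 
    v=Q[j]-Q[i]; print(i,j,np.degrees(np.arctan2(v[1],v[0])),np.linalg.norm(v))
c=sum(Q)/4; print('plate mid',c)
T=[a(480,188,.0345),a(558,188,.0345),a(567,493,.0345),a(486,493,.0345)]; tc=sum(T)/4; print('tab',tc)
for i,j in((0,1),(3,2),(3,0),(2,1)):
    v=T[j]-T[i]; print(i,j,np.degrees(np.arctan2(v[1],v[0])),np.linalg.norm(v))
print('hole',a(360,322,.0055))
```

```text
0 2 -10.013816795192533 0.056215846773069664
1 3 -10.437518792376142 0.05624834683705659
1 0 80.29288793369449 0.04959369046972321
3 2 80.32580941104256 0.05000981095180807
plate mid [0.46581841 0.26531702 0.0055    ]
tab [0.47947259 0.26279075 0.0345    ]
0 1 -11.191177404084911 0.008509303336959097
3 2 -11.199516950261668 0.009098399813512131
3 0 79.46134162207244 0.033505330519321884
2 1 80.46828944794876 0.03351853978820572
hole [0.45956282 0.26626293 0.0055    ]
```

Run:
```python
from h import *
S=pose();S[:3,:3]=Ro.from_euler('xyz',[180,0,78.8],degrees=True).as_matrix()
plan([(.4795,.2628,.09,80,2),(.4795,.2628,.013,80)],S)
```

```text
[20.6, -1.7, 39.9, 0, 0, -0.6, 20.7, -1.4, 39.8, 0, 0, -0.6, 0, 0, 38.5, 0, 0, 0, 0, 0, 38.5, 0, 0, 0]
```

Emit:
servo_tool(commands=[20.6,-1.7,39.9,0,0,-0.6,20.7,-1.4,39.9,0,0,-0.6,0,0,38.5,0,0,0,0,0,20,0,0,0,0,0,18,0,0,0,0,0,0,0,0,0], jaw=40)

```text
time_s: 16.55
tool_pos: [0.4776, 0.2614, 0.0108]
tool_rot: [-179.8, 0.3, 79.9]
force: [0.4, -0.3, 0.1]
grip_width: 0.0404
```

Emit:
servo_tool(commands=[0,0,0,0,0,0,0,0,0,0,0,0,0,0,0,0,0,0,0,0,0,0,0,0], jaw=4, newtons=50)

```text
time_s: 16.95
tool_pos: [0.4805, 0.2631, 0.0149]
tool_rot: [179.9, -0.1, 79.8]
force: [0.4, 0.1, -0.1]
grip_width: 0.0156
```

Emit:
servo_tool(commands=[0,0,0,0,0,0,0,0,0,0,0,0,0,0,0,0,0,0])

```text
time_s: 17.25
tool_pos: [0.4801, 0.2631, 0.0146]
tool_rot: [180.0, -0.0, 79.8]
force: [-1.6, 0.0, 6.3]
grip_width: 0.0094
```

Emit:
servo_tool(commands=[0,0,-20,0,0,0,0,0,-45,0,0,0,0,0,-45,0,0,0,0,0,0,0,0,0,0,0,0,0,0,0])

```text
time_s: 17.75
tool_pos: [0.4805, 0.2629, 0.1247]
tool_rot: [179.9, -0.1, 79.8]
force: [-1.0, 0.4, -2.5]
grip_width: 0.01
```

Run:
```python
from h import *
o=st(); print(o['time_s'],o['tool_pos'].round(4),o['tool_rot'].round(2))
im,d,K,C=snap('wrist','wrist9')
cv2.imwrite('pics/wrist9b.png',cv2.resize(im[160:280,175:335,::-1],(800,600),interpolation=cv2.INTER_CUBIC))
```

```text
17.75 [0.4805 0.2629 0.1247] [ 1.7992e+02 -1.0000e-01  7.9820e+01]
```

View pics/wrist9b.png

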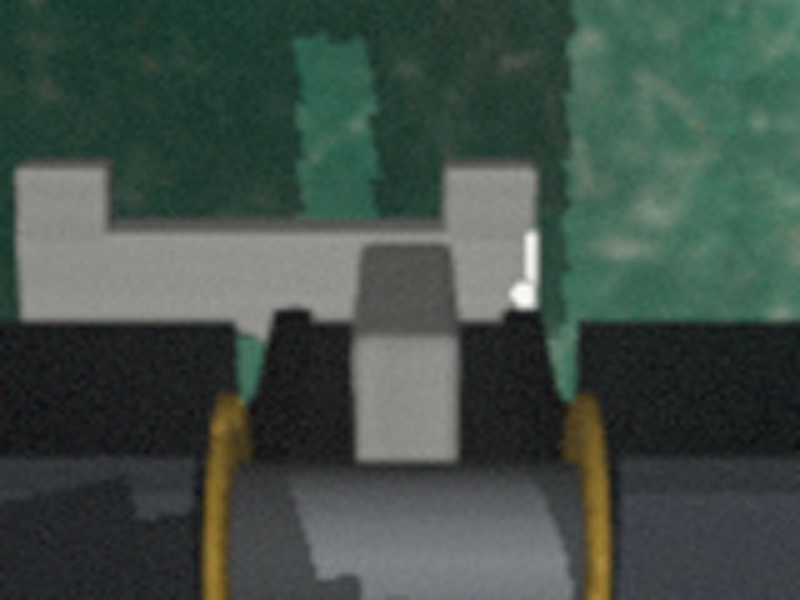

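Run:
```python
from h import *
im,d,K,C=load('wrist'); w=cloud(d,K,C); P=pose(); F=levelF(P)
s=w[193:224,178:246].reshape(-1,3); s=s[np.isfinite(s).all(1)]; s=(s-F[:3,3])@F[:3,:3]; s2=s[np.abs(s[:,2]-.009)<.006]
A=np.c_[s2[:,:2],np.ones(len(s2))]; f=np.linalg.lstsq(A,s2[:,2],rcond=None)[0]; print(len(s2),s2.mean(0),'tilt deg',np.degrees(f[:2]),'z at 0',f[2])
zt=f[2]
g=lambda x,y:(175+(x+.5)/5-.5,160+(y+.5)/5-.5)
a=lambda x,y:((np.linalg.inv(F)@[*onplane(*g(x,y),P[2,3]-zt,K,C),1])[:3]*1000).round(2)
for q in((15,164),(108,164),(443,164),(538,164),(25,320),(538,310),(200,228),(106,200),(443,200)): print(q,a(*q))
```

```text
1540 [ 0.01508737 -0.02334539  0.00774153] tilt deg [2.78621807 0.58936412] z at 0 0.007247990770875155
(15, 164) [ 25.81 -39.1    7.25]
(108, 164) [ 25.8  -29.22   7.25]
(443, 164) [25.78  6.4   7.25]
(538, 164) [25.77 16.5   7.25]
(25, 320) [  8.2  -39.07   7.25]
(538, 310) [ 9.3  16.84  7.25]
(200, 228) [ 18.68 -19.67   7.25]
(106, 200) [ 21.82 -29.61   7.25]
(443, 200) [21.79  6.42  7.25]
```

Run:
```python
from h import *
S=pose();S[:3,:3]=Ro.from_euler('xyz',[180,0,79.8],degrees=True).as_matrix()
plan([(.5173,-.1022,.135,78.75,9)],S)
```

```text
[-39.1, 11.3, -1.3, 0, 0, 0.1, -39.1, 11.4, -1.3, 0, 0, 0.1, -39.1, 11.5, -1.3, 0, 0, 0.1, -39.1, 11.5, -1.3, 0, 0, 0.1, -39, 11.6, -1.3, 0, 0, 0.1, -39, 11.7, -1.3, 0, 0, 0.1, -39, 11.7, -1.3, 0, 0, 0.1, -39, 11.8, -1.3, 0, 0, 0.1, -39, 11.8, -1.4, 0, 0, 0.1]
```

Emit:
servo_tool(commands=[-39.1,11.3,-1.3,0,0,0.1,-39.1,11.4,-1.3,0,0,0.1,-39.1,11.5,-1.3,0,0,0.1,-39.1,11.5,-1.3,0,0,0.1,-39,11.6,-1.3,0,0,0.1,-39,11.7,-1.3,0,0,0.1,-39,11.7,-1.3,0,0,0.1,-39,11.8,-1.3,0,0,0.1,-39,11.8,-1.4,0,0,0.1,0,0,0,0,0,0])

```text
time_s: 18.8
tool_pos: [0.5162, -0.1094, 0.1344]
tool_rot: [-179.9, 0.3, 78.4]
force: [0.1, 0.4, -1.6]
grip_width: 0.0094
```

Emit:
servo_tool(commands=[0,0,0,0,0,0.1,0,0,0,0,0,0,0,0,0,0,0,0])

```text
time_s: 19.1
tool_pos: [0.5175, -0.1002, 0.1349]
tool_rot: [-179.9, -0.0, 79.0]
force: [0.4, 0.1, -2.4]
grip_width: 0.0101
```

Run:
```python
from h import *
o=st(); print(o['time_s'],o['tool_pos'].round(4),o['tool_rot'].round(2))
im,d,K,C=snap('wrist','wrist10')
cv2.imwrite('pics/wrist10b.png',cv2.resize(im[120:280,150:362,::-1],(795,600),interpolation=cv2.INTER_CUBIC))
w=cloud(d,K,C); P=pose(o); F=levelF(P)
s=w[193:224,178:246].reshape(-1,3); s=s[np.isfinite(s).all(1)]; s=(s-F[:3,3])@F[:3,:3]; s2=s[np.abs(s[:,2]-.008)<.005]
A=np.c_[s2[:,:2],np.ones(len(s2))]; f=np.linalg.lstsq(A,s2[:,2],rcond=None)[0]; print(len(s2),s2.mean(0),'tilt deg',np.degrees(f[:2]),'z at 0',f[2])
# cheek edges from depth
H=w.reshape(-1,3); H=(H-F[:3,3])@F[:3,:3]; c=H[np.abs(P[2,3]-H[:,2]-.092)<.004]; c=c[(c[:,0]>.02)&(c[:,0]<.06)]
print(len(c)); r=cv2.minAreaRect((c[:,:2]*1000).astype(np.float32)); print(r)
```

```text
19.1 [ 0.5175 -0.1002  0.1349] [-1.7991e+02 -1.0000e-02  7.8960e+01]
1526 [ 0.01432776 -0.02443839  0.00906345] tilt deg [2.30796815 0.67661041] z at 0 0.008774900629172659
3145
((32.150718688964844, 2.2199249267578125), (12.819393157958984, 103.9313735961914), 0.052190788090229034)
```

View pics/wrist10b.png

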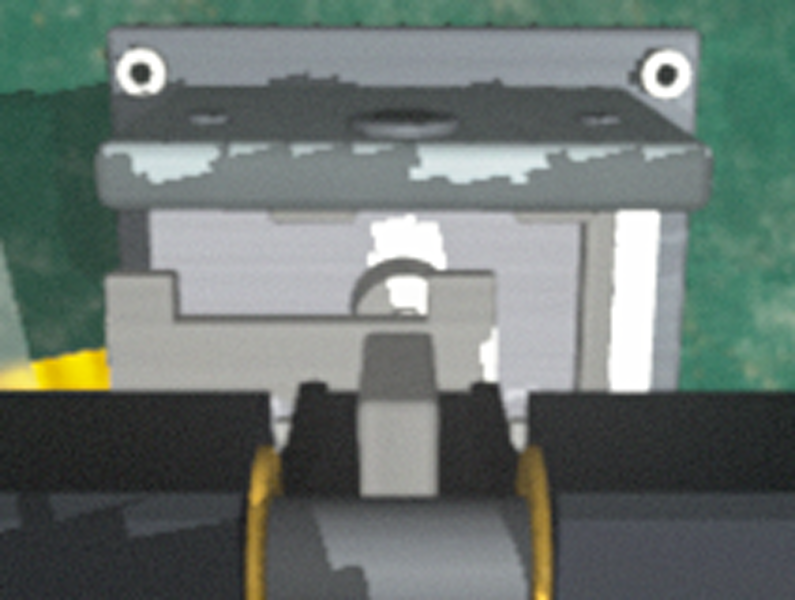

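Run:
```python
from h import *
im,d,K,C=load('wrist'); P=pose(); F=levelF(P)
g=lambda x,y:(150+(x+.5)/3.75-.5,120+(y+.5)/3.75-.5)
a=lambda x,y,z:((np.linalg.inv(F)@[*onplane(*g(x,y),z,K,C),1])[:3]*1000).round(2)
print('cheek inner',a(200,208,.0925),a(600,208,.0925),'outer',a(200,143,.0925),a(600,143,.0925),'ends',a(97,175,.0925),a(712,175,.0925))
zp=.1349-.0085
print('ear',a(140,271,zp),a(460,271,zp),'rear/front',a(106,300,zp),a(496,300,zp))
# bore arc on seat
print('bore top arc',a(400,259,.0565),'left',a(352,305,.0565))
print('endstop face', a(580,300,.0565),a(581,300,.065))
print('tab top', a(359,402,.1349+.0205),a(437,402,.1349+.0205))
# nose visible?
```

```text
cheek inner [ 27.26 -31.92  42.65] [27.26 34.99 42.65] outer [ 38.23 -31.47  42.65] [38.23 34.54 42.65] ends [ 32.86 -48.81  42.65] [32.87 53.37 42.65]
ear [ 25.48 -35.29   8.75] [25.48 10.01  8.75] rear/front [ 21.2  -40.36   8.75] [21.21 15.19  8.75]
bore top arc [ 9.12  1.57 78.65] left [-0.42 -8.07 78.65]
endstop face [ 0.63 37.66 78.65] [ 3.13 36.57 70.15]
tab top [ 16.88  -3.46 -20.25] [ 16.88   5.97 -20.25]
```

Emit:
servo_tool(commands=[-1.4,1,0,0,0,0,0,0,10,0,0,0,0,0,10,0,0,0,0,0,5,0,0,0,0,0,0,0,0,0,0,0,0,0,0,0,0,0,0,0,0,0])

```text
time_s: 19.85
tool_pos: [0.5189, -0.1036, 0.111]
tool_rot: [180.0, -0.0, 78.8]
force: [0.4, 0.3, -1.7]
grip_width: 0.0096
```

Run:
```python
from h import *
o=st(); print(o['time_s'],o['tool_pos'].round(4),o['tool_rot'].round(2))
im,d,K,C=snap('wrist','wrist11')
cv2.imwrite('pics/wrist11b.png',cv2.resize(im[120:280,150:362,::-1],(795,600),interpolation=cv2.INTER_CUBIC))
```

```text
19.85 [ 0.5189 -0.1036  0.111 ] [ 1.7997e+02 -1.0000e-02  7.8810e+01]
```

View pics/wrist11b.png

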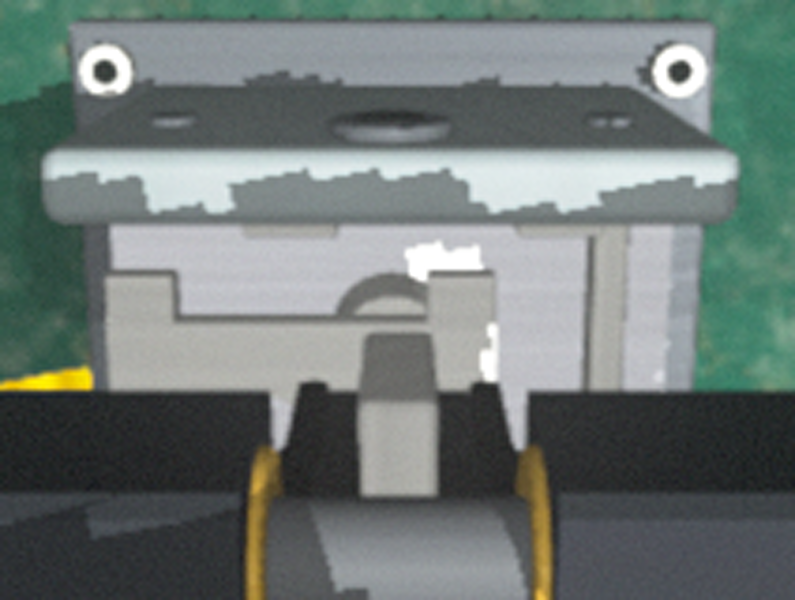

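Run:
```python
from h import *
im,d,K,C=load('wrist'); P=pose(); F=levelF(P); w=cloud(d,K,C)
g=lambda x,y:(150+(x+.5)/3.75-.5,120+(y+.5)/3.75-.5)
a=lambda x,y,z:((np.linalg.inv(F)@[*onplane(*g(x,y),z,K,C),1])[:3]*1000).round(2)
print('cheek inner',a(200,222,.0925),a(600,222,.0925),'outer',a(400,151,.0925),'ends',a(42,180,.0925),a(738,180,.0925))
zp=P[2,3]-.0088
print('ear',a(140,271,zp),a(460,271,zp),'rear/front',a(106,300,zp),a(496,300,zp))
print('bore top arc',a(388,273,.0565),'left',a(337,315,.0565),'endstop',a(587,300,.0565))
print('lips',a(290,236,.068),a(570,236,.068),'near lip x',a(245,236,.068),a(337,236,.068),'far lip x0',a(518,236,.068))
H=w.reshape(-1,3); H=(H-F[:3,3])@F[:3,:3]; c=H[np.abs(P[2,3]-H[:,2]-.092)<.002]; c=c[(c[:,0]>.0)&(c[:,0]<.06)]
print(np.percentile(c[:,0]*1000,[1,50,99]))
```

```text
cheek inner [ 30.24 -27.9   18.59] [30.21 31.41 18.59] outer [40.85  1.74 18.59] ends [ 36.57 -50.84  18.59] [36.53 51.44 18.59]
ear [ 25.35 -35.12   8.8 ] [25.33 10.22  8.8 ] rear/front [ 21.08 -40.19   8.8 ] [21.04 15.41  8.8 ]
bore top arc [12.63 -0.31 54.59] left [ 4.75 -9.57 54.59] endstop [ 7.55 35.64 54.59]
lips [ 22.22 -16.75  43.09] [22.2  30.52 43.09] near lip x [ 22.23 -24.34  43.09] [22.22 -8.82 43.09] far lip x0 [22.2  21.74 43.09]
[29.8812133  35.72280611 41.02158113]
```

Emit:
servo_tool(commands=[1.8,0,0,0,0,0,0,0,3,0,0,0,0,0,0,0,0,0,0,0,0,0,0,0,0,0,0,0,0,0])

```text
time_s: 20.4
tool_pos: [0.519, -0.1018, 0.1078]
tool_rot: [180.0, -0.0, 78.8]
force: [1.0, 0.4, -1.2]
grip_width: 0.0094
```

Run:
```python
from h import *
o=st(); print(o['time_s'],o['tool_pos'].round(4),o['tool_rot'].round(2))
im,d,K,C=snap('wrist','wrist12')
cv2.imwrite('pics/wrist12b.png',cv2.resize(im[120:280,150:362,::-1],(795,600),interpolation=cv2.INTER_CUBIC))
P=pose(o); F=levelF(P); w=cloud(d,K,C); H=w.reshape(-1,3); H=(H-F[:3,3])@F[:3,:3]; c=H[np.abs(P[2,3]-H[:,2]-.092)<.002]; c=c[(c[:,0]>.0)&(c[:,0]<.06)]
print(np.percentile(c[:,0]*1000,[1,50,99]))
```

```text
20.4 [ 0.519  -0.1018  0.1078] [180.    -0.    78.81]
[27.56510943 33.74604168 39.30712985]
```

View pics/wrist12b.png

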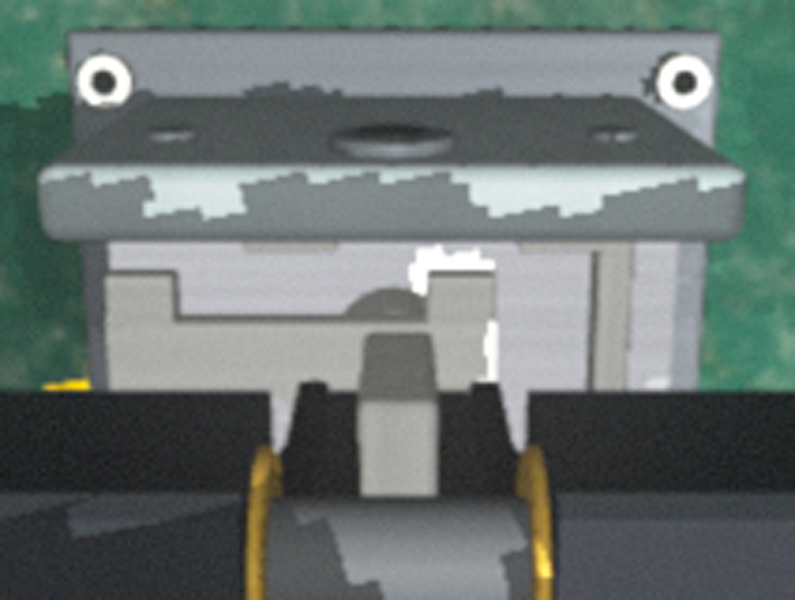

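Emit:
servo_tool(commands=[0,0,5,0,0,0,0,0,5,0,0,0,0,0,5,0,0,0,0,0,4,0,0,0,0,0,0,0,0,0,0,0,0,0,0,0])

```text
time_s: 21.05
tool_pos: [0.5189, -0.1018, 0.0886]
tool_rot: [-180.0, 0.0, 78.8]
force: [-0.1, 0.4, -1.4]
grip_width: 0.0095
```

Emit:
servo_tool(commands=[0,0,3,0,0,0,0,0,3,0,0,0,0,0,3,0,0,0,0,0,3,0,0,0,0,0,0,0,0,0,0,0,0,0,0,0])

```text
time_s: 21.65
tool_pos: [0.5195, -0.1018, 0.077]
tool_rot: [179.9, -0.0, 78.8]
force: [1.3, 0.0, 2.8]
grip_width: 0.0096
```

Emit:
servo_tool(commands=[0,0,2,0,0,0,0,0,2,0,0,0,0,0,1,0,0,0,0,0,1,0,0,0,0,0,0,0,0,0,0,0,0,0,0,0])

```text
time_s: 22.25
tool_pos: [0.5193, -0.1018, 0.0709]
tool_rot: [180.0, -0.0, 78.8]
force: [-0.1, -0.6, 3.3]
grip_width: 0.0096
```

Emit:
servo_tool(commands=[0,0,1,0,0,0,0,0,0.5,0,0,0,0,0,0.5,0,0,0,0,0,0,0,0,0,0,0,0,0,0,0])

```text
time_s: 22.75
tool_pos: [0.5193, -0.1018, 0.0706]
tool_rot: [180.0, -0.1, 78.8]
force: [-4.5, 0.4, 18.6]
grip_width: 0.0097
```

Run:
```python
from h import *
o=st(); print(o['time_s'],o['tool_pos'].round(4),o['tool_rot'].round(2),o['force'])
im,d,K,C=snap('wrist','wrist13')
cv2.imwrite('pics/wrist13b.png',cv2.resize(im[120:280,150:362,::-1],(795,600),interpolation=cv2.INTER_CUBIC))
im2,*_=snap('scene'); cv2.imwrite('pics/scene13.png',cv2.resize(im2[110:200,280:400,::-1],(800,600),interpolation=cv2.INTER_CUBIC))
im2,*_=snap('side'); cv2.imwrite('pics/side13.png',cv2.resize(im2[90:180,210:330,::-1],(800,600),interpolation=cv2.INTER_CUBIC))
w=cloud(d,K,C)
for v in range(180,224,4): print(v,(w[v,170:300:8,2]*1000).round(0).tolist())
```

```text
22.75 [ 0.5193 -0.1018  0.0706] [ 1.800e+02 -8.000e-02  7.881e+01] [-4.47643958  0.38069921 18.55810105]
180 [91.0, 91.0, 91.0, 91.0, 92.0, 91.0, 90.0, 91.0, 91.0, 93.0, 92.0, 91.0, 91.0, 90.0, 91.0, 91.0, 91.0]
184 [93.0, 92.0, 93.0, 93.0, 92.0, 93.0, 92.0, 92.0, 92.0, 94.0, 92.0, 93.0, 92.0, 92.0, 92.0, 92.0, 92.0]
188 [94.0, 92.0, 91.0, 93.0, 93.0, 92.0, 93.0, 92.0, 93.0, 92.0, 92.0, 92.0, 93.0, 93.0, 94.0, 94.0, 93.0]
192 [93.0, 93.0, 93.0, 92.0, 93.0, 93.0, 92.0, 93.0, 93.0, 92.0, nan, 92.0, 92.0, 93.0, 93.0, 93.0, 92.0]
196 [92.0, 93.0, 93.0, 93.0, 94.0, 92.0, 92.0, 93.0, nan, 93.0, 92.0, 93.0, 92.0, 93.0, 93.0, 94.0, 92.0]
200 [93.0, 91.0, 92.0, 94.0, 92.0, 93.0, 92.0, 92.0, 92.0, 92.0, 93.0, 92.0, 92.0, 92.0, 94.0, 93.0, 92.0]
204 [57.0, 62.0, 61.0, 61.0, 57.0, 68.0, 69.0, 68.0, 69.0, 58.0, 59.0, 58.0, 62.0, 61.0, 56.0, 57.0, 69.0]
208 [58.0, 61.0, 61.0, 63.0, 62.0, 62.0, 62.0, 61.0, 62.0, 62.0, 61.0, 62.0, 61.0, 61.0, 55.0, 57.0, 56.0]
212 [56.0, 62.0, 61.0, 62.0, 63.0, 62.0, 63.0, 61.0, 62.0, 63.0, 68.0, 69.0, 62.0, 62.0, 56.0, 58.0, 57.0]
216 [57.0, 61.0, 61.0, 62.0, 61.0, 62.0, 61.0, 63.0, 62.0, 62.0, 75.0, 74.0, 61.0, 62.0, 56.0, 56.0, 56.0]
220 [57.0, 57.0, 63.0, 62.0, 61.0, 61.0, 62.0, 62.0, 61.0, 61.0, 81.0, 80.0, 61.0, nan, 57.0, 56.0, 56.0]
```

View pics/wrist13b.png

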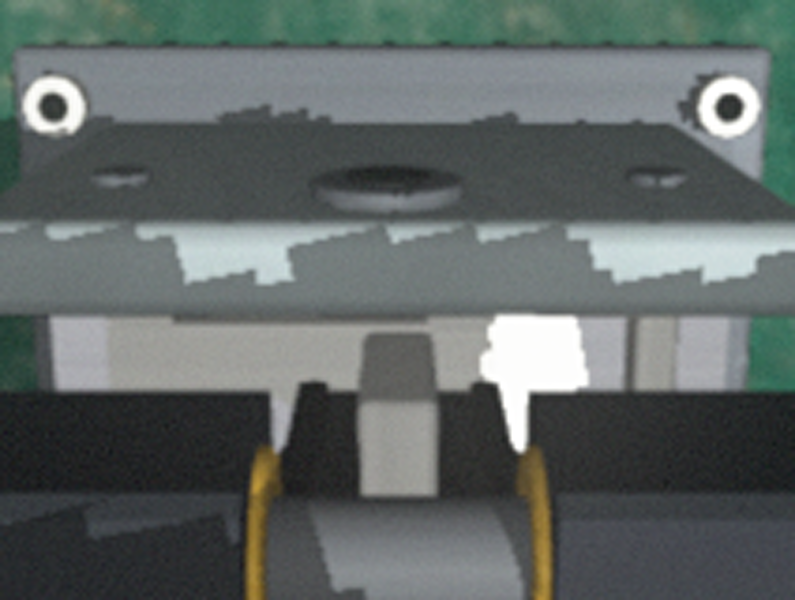

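View pics/scene13.png

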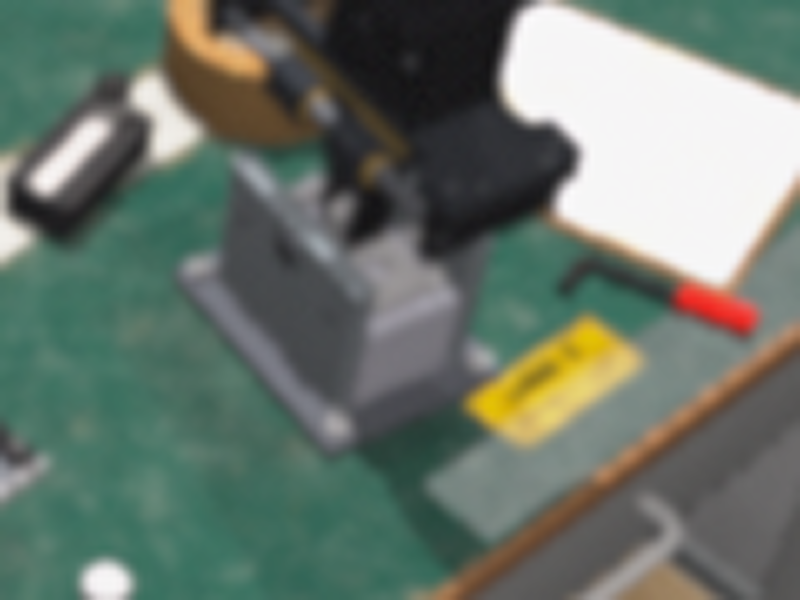

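Emit:
servo_tool(commands=[0,2,0,0,0,0,0,3,0,0,0,0,0,3,0,0,0,0,0,3,0,0,0,0,0,0,0,0,0,0])

```text
time_s: 23.4
tool_pos: [0.5261, -0.1031, 0.0706]
tool_rot: [-179.4, -0.2, 78.8]
force: [-15.1, 3.1, 31.7]
grip_width: 0.0096
```

Emit:
servo_tool(commands=[0,0,-0.8,0,0,0,0,0,0,0,0,0,0,2,0,0,0,0,0,0,0,0,0,0])

```text
time_s: 23.8
tool_pos: [0.5284, -0.1036, 0.0707]
tool_rot: [-179.5, -0.1, 78.8]
force: [-13.9, 3.0, 23.1]
grip_width: 0.0095
```

Run:
```python
from h import *
o=st(); print(o['time_s'],o['tool_pos'].round(4),o['tool_rot'].round(2),o['force'])
im,d,K,C=snap('wrist','wrist14')
cv2.imwrite('pics/wrist14b.png',cv2.resize(im[120:280,150:362,::-1],(795,600),interpolation=cv2.INTER_CUBIC))
w=cloud(d,K,C)
for v in range(204,224,4): print(v,(w[v,170:300:8,2]*1000).round(0).tolist())
```

```text
23.8 [ 0.5284 -0.1036  0.0707] [-1.7951e+02 -1.2000e-01  7.8800e+01] [-13.88497855   2.99428174  23.10190143]
204 [56.0, 63.0, 62.0, 68.0, 68.0, 68.0, 57.0, 58.0, 57.0, 59.0, 59.0, 57.0, 62.0, 62.0, 68.0, 68.0, 68.0]
208 [57.0, 63.0, 61.0, 61.0, 62.0, 62.0, 60.0, 63.0, 63.0, 61.0, 63.0, 62.0, 62.0, 62.0, 57.0, 57.0, 56.0]
212 [56.0, 61.0, 62.0, 63.0, 62.0, 62.0, 62.0, 63.0, 62.0, 61.0, 68.0, 68.0, 62.0, 62.0, 57.0, 56.0, 56.0]
216 [57.0, 63.0, 62.0, 63.0, 62.0, 62.0, 62.0, 62.0, 63.0, 62.0, 76.0, 76.0, 62.0, 61.0, 57.0, 56.0, 57.0]
220 [57.0, 61.0, 63.0, 62.0, 63.0, 62.0, 62.0, 63.0, 63.0, 62.0, 81.0, 80.0, 62.0, 61.0, 57.0, 57.0, 57.0]
```

View pics/wrist14b.png

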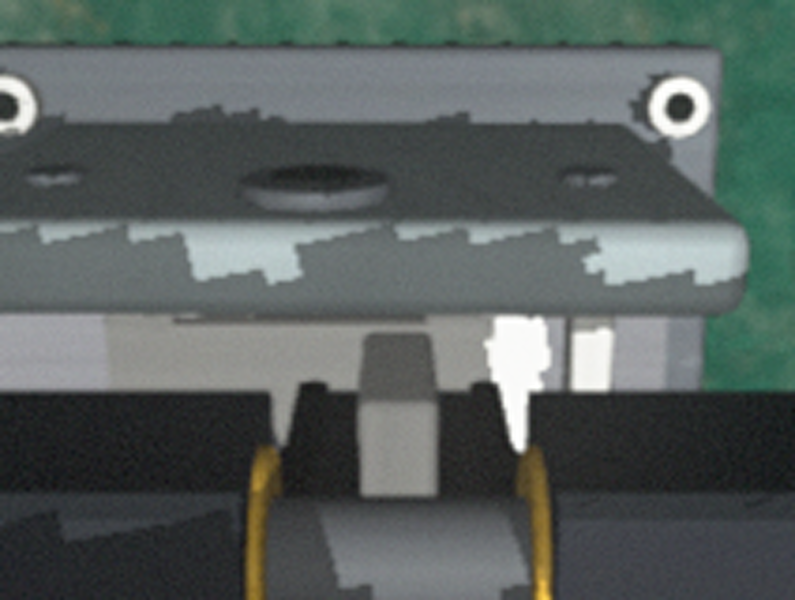

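Emit:
servo_tool(commands=[0,1,-0.6,0,0,0,0,2,0,0,0,0,0,2,0,0,0,0,0,2,0,0,0,0,0,0,0,0,0,0])

```text
time_s: 24.35
tool_pos: [0.5368, -0.1052, 0.0707]
tool_rot: [-179.7, -0.1, 78.8]
force: [-6.3, 1.6, 14.4]
grip_width: 0.0098
```

Emit:
servo_tool(commands=[0,1,0,0,0,0,0,0,0,0,0,0,0,0,0,0,0,0])

```text
time_s: 24.65
tool_pos: [0.5368, -0.1052, 0.0707]
tool_rot: [-179.6, -0.1, 78.8]
force: [-8.5, 2.9, 17.5]
grip_width: 0.0096
```

Run:
```python
from h import *
im,d,K,C=snap('wrist','wrist15')
cv2.imwrite('pics/wrist15b.png',cv2.resize(im[120:280,150:362,::-1],(795,600),interpolation=cv2.INTER_CUBIC))
```

```text
(no output)
```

View pics/wrist15b.png

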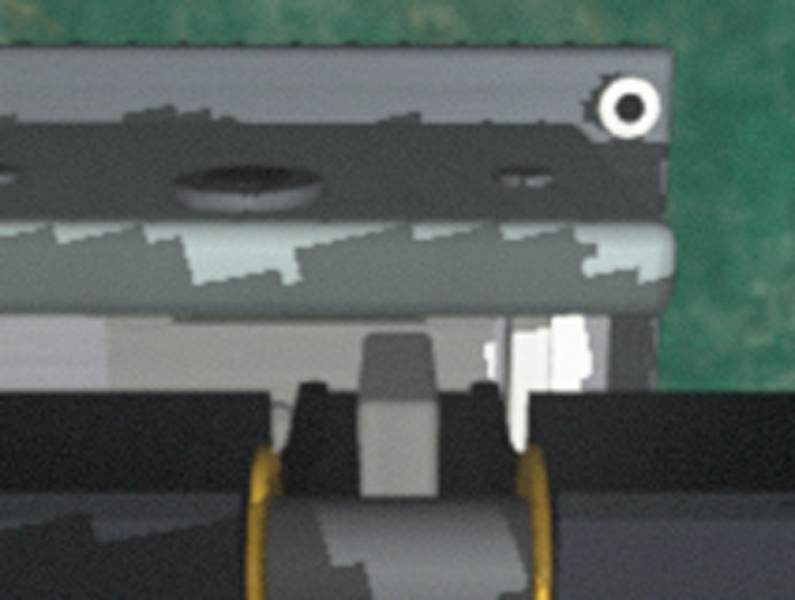

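Emit:
servo_tool(commands=[0,1,-0.4,0,0,0,0,1,0,0,0,0,0,0,0,0,0,0,0,0,0,0,0,0])

```text
time_s: 25.1
tool_pos: [0.5386, -0.1056, 0.0707]
tool_rot: [-179.6, -0.1, 78.8]
force: [-8.8, 0.7, 14.9]
grip_width: 0.0099
```

Emit:
servo_tool(commands=[0,1,-0.3,0,0,0,0,0,0,0,0,0,0,0,0,0,0,0])

```text
time_s: 25.4
tool_pos: [0.5387, -0.1056, 0.0707]
tool_rot: [-179.5, -0.1, 78.8]
force: [-9.3, 2.5, 14.9]
grip_width: 0.0095
```

Emit:
servo_tool(commands=[0,0,0,0,0,0,0,0,0,0,0,0,0,0,0,0,0,0,0,0,0,0,0,0], jaw=28)

```text
time_s: 25.8
tool_pos: [0.5422, -0.1063, 0.0704]
tool_rot: [-180.0, 0.0, 78.8]
force: [0.1, -0.4, -0.2]
grip_width: 0.0269
```

Emit:
servo_tool(commands=[0,-2,-10,0,0,0,0,0,-30,0,0,0,0,0,-40,0,0,0,-25,0,-40,0,0,0,-25,-10,0,0,0,0,0,0,0,0,0,0,0,0,0,0,0,0])

```text
time_s: 26.5
tool_pos: [0.5208, -0.1533, 0.1913]
tool_rot: [180.0, -0.1, 78.7]
force: [1.5, 0.1, -0.3]
grip_width: 0.028
```

Run:
```python
from h import *
o=st(); print(o['time_s'],o['tool_pos'].round(4),o['tool_rot'].round(2),o['force'])
im,d,K,C=snap('wrist','wrist16')
cv2.imwrite('pics/wrist16b.png',cv2.resize(im[60:220,150:362,::-1],(795,600),interpolation=cv2.INTER_CUBIC))
```

```text
26.5 [ 0.5208 -0.1533  0.1913] [ 1.7997e+02 -8.0000e-02  7.8730e+01] [ 1.54078309  0.11181032 -0.27876206]
```

View pics/wrist16b.png

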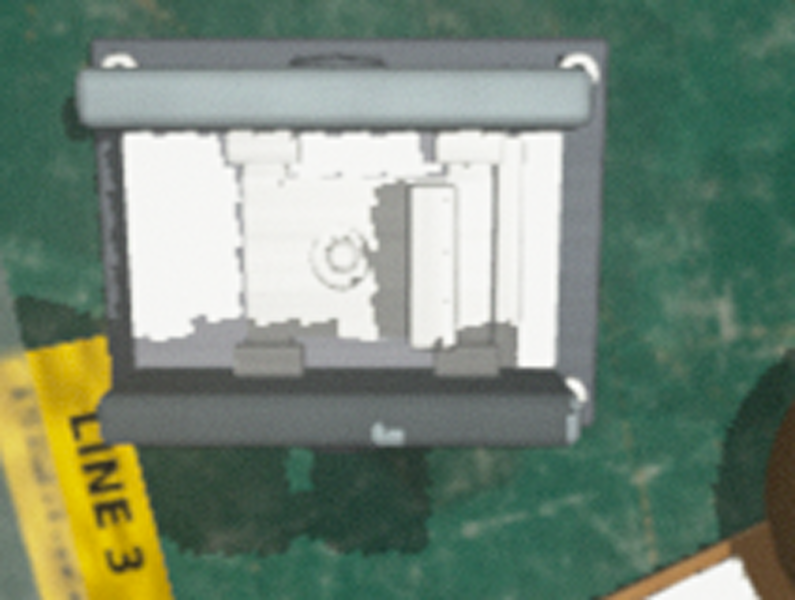

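```bash
python3 - <<'E'
from h import *
im,d,K,C=load('wrist'); w=cloud(d,K,C)
u,v=150+343/3.75,60+256/3.75; u,v=int(round(u)),int(round(v))
print('nose',np.nanmedian(w[v-1:v+2,u-1:u+2,2]),'plate',np.nanmedian(w[v-3:v+4,u-22:u-12,2]),np.nanmedian(w[v-12:v+12,u+32:u+38,2]),'ring',(w[v,u-8:u+9,2]*1000).round(1))
a=lambda x,y,z:onplane(150+(x+.5)/3.75-.5,60+(y+.5)/3.75-.5,z,K,C)
print('nose',a(343,256,.0625),'hole',a(341,257,.061)); print('tab',a(433,265,.09))
e=a(240,250,.061);f=a(494,260,.061);print(np.linalg.norm(f-e))
E
sed -n 1,1p /dev/null
```

```text
nose 0.06324612780538508 plate 0.06435766644565788 0.06425358165372291 ring [60.  58.8 58.8 61.8 62.4 64.2 62.7 62.9 62.1 64.  63.  63.2 62.  60.2
 59.4 59.9 65.8]
nose [ 0.51983469 -0.10199103  0.0625    ] hole [ 0.51925286 -0.10221791  0.061     ]
tab [ 0.53933135 -0.10571751  0.09      ]
0.058531145047738514
```

Run:
```python
from h import *
print(st()['time_s'],st()['joint_velocities'].round(2)); print(env.sign_off())
```

```text
26.55 [-0.49  0.88 -1.01  0.04 -0.12 -0.13  0.1 ]
the job is handed in; nothing more can be done
None
```

The housing is assembled and the job was handed in at about 26.6 s of the 67 s allowed. Sign-off gives no verdict, so what follows rests on my own checks.

**What I did**
- **Plunger:** I gripped it, found it sat about 3° tilted in the fingers and turned the tool to correct that. I lowered it into the bore and released it. Its shoulder then measured 68–69 mm above the bench; 68 mm is expected with it standing on the spring.
- **Keeper:** I took the steel one at the box, not the blue look-alikes, by the ends of its tab and set it down in the open. I gripped it again across the tab's thickness and pressed it flat on the seat. Its top read about 61.5 mm, evenly over the plate. I then slid it about 19.7 mm along the housing's x until it stopped, and let go.

**Last checks, from the wrist camera**
- **Position:** the plate's end is at the end stop, its ears are under the lips, and the nose is within about 0.7 mm of the hole's centre.
- **Nose:** its top is at 63.2 mm, which fits about 4 mm into the keeper's hole.
- **Keeper height:** the plate's top is at about 64.3 mm, so the spring lifts it about 2.5 mm, close to the lips' undersides and within the allowed height.
- **Robot:** the gripper was about 10 cm clear of the housing with next to no force on the tool.

**Disagreements and rough spots**
- The wrist camera put the gripped parts 1–3 mm off the fingers' centre line. I aligned each part against the housing in the same picture instead.
- Setting the keeper down on the bench gave a brief 52 N at the wrist, under the 120 N limit.
- The slide drew up to 15 N sideways and 32 N vertically.
- I did not take a last picture of the dowel or the stop block; nothing in the moves came near them.

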